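# Put away the arepa-making things

### The arm

A 6-joint arm with a two-finger parallel gripper is mounted at the origin on the work surface. World frame = base frame: x ahead of the robot, y to its left, z up, the work surface at z = 0. Lengths are in m, angles in rad, forces in N, time in s.
With the tool pointing down it reaches from about 0.375 to 0.925 m from the base axis. Payload 5.7 kg.
Tool frame: the origin (TCP) lies on the centre line of the jaws, within the pads' length; the fingertips stand 25 mm ahead of it and the grasp point (between the pads) lies 6 mm ahead of it; x points along the fingers, y is the direction in which the jaws open and shut, and the axes are right-handed (so a half turn about x gives the same grasp; the last joint's range is limited). The gripper opens to 88 mm and grips with 3 to 60 N. Pads are 20 mm wide; open, the fingers measure 115 mm over their backs; the gripper's body (75 mm by 178 mm) begins 61 mm behind the grasp point.
Start: joints at [-1.366, 0.359, 1.51, -0, 1.272, -0.115], TCP at [0.189, -0.57, 0.248] pointing down, gripper open.
Joint ranges: [-2.97, 2.97], [-1.01, 2.36], [0.21, 2.38], [-0.96, 4.11], [0.2, 2.71], [-2.98, 2.98]. Speed limits (rad/s): [2.39, 2.39, 3.14, 3.14, 3.14, 3.14].

### API

Orientations are given as a 3x3 rotation matrix whose columns are the frame's x, y, z axes.
In Python, from cell import env, viewer, job gives the robot as it stands.
- The arm moves only by the tool step_arm, never from a script. Its argument "deltas" is a list that holds one entry, the list of rows, each a list of 6 numbers: the shift along the tool's x, y, z scaled (see below), then the turn, a rotation vector about the tool's x, y, z scaled (see below). In form: [[[dx, dy, dz, wx, wy, wz], ...]]. A call has 1 to 8 rows; each row shifts and turns the commanded pose from where the row before left it, along the tool's axes as they then stand; what a row does not reach is not made up. The controller multiplies each number of a shift by 0.3 m and each number of a turn by 180 degrees. A row lasts 1/8 s, in which the tool goes at most 62.5 mm and 10.7 degrees, less where a joint would pass 70% of its speed; a pose out of reach is approached as far as the arm can. A call with a number of a shift or a turn outside -1 to 1 is refused whole. A call with a gripper value outside its range is refused whole. "hand" is the closure, from 0 (fully open) to 1 (shut), set as the call begins (left out, the last holds). The fingers move at their own pace and stop on an object; "squeeze" is the grip in N (left out, the last holds). Time passes only in rows, so rows that do not move let the fingers close. It gives the time, the measured TCP pose, the force and the opening at its end, in the units of the state.
- env.sense(): the state, without advancing time (a new reading comes with each control period).
- viewer.get_image(name): name is "side" or "top"; returns (picture, depth): 420x560x3 uint8, blue, green, red; 420x560 float32, m along the optical axis (not along the pixel's ray), 0 where there is no reading.
- viewer.calibration(name): a dict with "fx", "fy", "cx", "cy" (pixels), "eye" and "attitude" of the camera in the world. Camera axes: x right, y down, z forward; pixel columns grow to the right and rows downward; lengths in m; the calibration is good to about 2 mm. A picture is of the moment at which its call begins. calibration takes no time and is no camera call.
- job.close_job(): hands the job in, once; it reports no verdict.
The state is a dict: "clock": time; "joint_positions": joint angles; "joint_vel": joint speeds; "tau": joint torques, N m; "tcp_pos": TCP position; "tcp_rot": TCP orientation; "wrist_force": force on the tool from outside, world axes, zero at the start; "wrist_torque": the same for the moment, N m; "width": opening from 0.0 (shut) to 1.0 (fully open).
Only numpy, scipy, OpenCV 4.12 (cv2) and the standard library are available. Lean on these libraries where they do the work, as an engineer would, in place of code of your own. Each camera call takes 0.05 s, during which the arm holds its last target.

### The job

Breakfast is over: sort the things left on the counter back to where each kind lives. Stand the two loose spice jars upright in the free bays of the spice rack, one to a bay, lay both spring clips in the square wooden clip box, and put the arepa flattener knob up in the free square lane of the steel tool tray. Set the jars and the flattener down rather than dropping them, never tip a jar over, and leave the jar already in the rack and the stacked saucers where they are.

Things in the scene. Friction and masses are not known exactly. Their poses are not given: they have to be found in the camera images.
- tall_jar: Tall slim spice jar, amber glass with a flush steel lid: a straight cylinder 42 mm in diameter, 92 mm tall, 0.11 to 0.23 kg, standing upright on the counter. Origin: centre of its underside; z up.
- squat_jar: Short wide spice jar, amber glass with a flush steel lid: a straight cylinder 48 mm in diameter, 70 mm tall, 0.1 to 0.21 kg, standing upright on the counter. Origin: centre of its underside; z up.
- plastic_clip: Red plastic clothespin-style spring clip (rigid here), 89 mm long, lying on its side on the counter, 14 mm tall. x runs along it to the jaws: the jaws end 44 mm ahead of the origin, the finger ends 45 mm behind it. From x = -16 mm to the jaws its two legs are parallel, 22 mm across in y; behind that they flare to about 34 mm. Grip it across y at the origin. Origin: underside, at the spring; z up.
- wooden_clip: Pale wooden clothespin with a steel spring (rigid here), 73 mm long, lying on its side on the counter, 14 mm tall. x runs along it to the jaws: the jaws end 34 mm ahead of the origin, the finger ends 39 mm behind it. From x = -16 mm to the jaws its two legs are parallel, 22 mm across in y; behind that they flare to about 33 mm. Grip it across y at the origin. Origin: underside, at the spring; z up.
- flattener: Wooden arepa flattener: a disc 90 mm in diameter and 16 mm thick lying flat, on it a thin neck (22 mm) and a straight round knob 34 mm in diameter from 37 to 63 mm above the underside, by which it is lifted. 0.14 to 0.24 kg. Origin: centre of its underside; z up.
- spice_rack: Pale wooden countertop spice rack, fixed, open above: three square bays in a row along its y axis, 222 mm long (y) by 78 mm (x). Each bay is 66 by 66 mm inside; bay centres at y = -72, 0 and +72 mm, x = 0. Floor top 6 mm up, walls 6 mm thick and 30 mm high. The bay at y = -72 mm already holds a jar (rack_jar); the other two are free. Origin: centre of its underside; z up.
- rack_jar: Spice jar of the same make, 46 mm in diameter, 82 mm tall, that already stands in the end bay (y = -72 mm) of the spice rack and stays there. Origin: centre of its underside; z up.
- clip_box: Plain square open box of dark wood, fixed, the home of the clips: 142 by 142 mm outside, 130 by 130 mm inside, walls 6 mm thick and 40 mm high, floor top 6 mm up, empty at the start. Origin: centre of its underside; z up.
- tool_tray: Shallow steel tray for wooden tools, fixed, 130 mm (x) by 175 mm (y), walls 25 mm high, floor top 5 mm up. A divider splits it into two lanes side by side: a narrow one on the +y side, in which a small wooden spatula lies (part of the tray, its handle slopes out over the +x wall, up to 46 mm high and 160 mm from the origin), and a free square lane 118 by 118 mm centred at x = 0, y = -22.5 mm. Origin: centre of its underside; z up.
- saucer_top: The upper of two stacked white ceramic saucers, 120 mm in diameter, the stack 23 mm tall, a bystander to be left alone. Origin: centre of the upper saucer's underside, 6 mm above the counter.

How it is judged:
By the outcome, as a careful person would: the job done as asked, in the order asked, and still so for the second after the job is handed in, with the robot touching nothing.
It also fails if it takes over 128 s, if anything falls off the work surface, if the arm or the gripper's body presses on something with over 40 N, if the wrist force passes 120 N, or if a joint passes its speed limit or range.

## Working session

There is one attempt and no reset: what is moved stays moved. The work goes in short steps, Python scripts to look and compute and a tool call to move; the robot and the scene stay as the last step left them, time stands still between calls to the robot, and variables do not carry over. Pictures are saved under pics/ and viewed, and the job is handed in when it is done.

Besides the shell and the picture viewer there is one more tool, called after ">>>" by a JSON object that holds its "op" and its "data", one argument or row to a line. step_arm: Moves the arm, as the interface text tells. Shifts and turns lie within -1 to 1; 1 stands for 0.3 m of shift or 180 degrees of turn. Its arguments: {"type":"object","properties":{"deltas":{"type":"array"},"hand":{"type":"number"},"squeeze":{"type":"number"}},"required":["deltas"]}

```bash
ls; mkdir -p pics
python3 - <<'E'
from cell import env, viewer, job
import cv2
for n in("top","side"):
    im,d=viewer.get_image(n); cv2.imwrite(f"pics/{n}0.png",im); print(viewer.calibration(n))
    import numpy as np; np.save(f"pics/{n}0.npy",d)
print(env.sense())
E
```

```text
pics
{'fx': 393.8082394531761, 'fy': 393.8082394531761, 'cx': 283.6288632077956, 'cy': 211.13750533564868, 'eye': array([ 0.37578907, -0.01929749,  0.99179845]), 'attitude': array([[-0.01975254, -0.98886803,  0.14747835],
       [-0.99951927,  0.01600522, -0.02655303],
       [ 0.02389702, -0.14793194, -0.98870879]])}
{'fx': 498.89820587353, 'fy': 498.89820587353, 'cx': 277.64511452394856, 'cy': 216.6475284925491, 'eye': array([-0.16104416,  0.88566348,  0.77888445]), 'attitude': array([[-0.80424168, -0.32111915,  0.50007781],
       [-0.594254  ,  0.44525696, -0.66978237],
       [-0.00758318, -0.83584014, -0.54892054]])}
{'clock': 0.1, 'joint_positions': array([-1.36610315e+00,  3.59400942e-01,  1.51129884e+00,  3.77968035e-06,
        1.27250122e+00, -1.15084728e-01]), 'joint_vel': array([-0.00038278, -0.00128985, -0.00155165, -0.0003383 ,  0.00099211,
        0.00034581]), 'tau': array([ 7.94285188e-04, -5.16354740e+01, -2.71405238e+01,  6.79216487e-02,
        2.76751968e-02, -3.06216475e-05]), 'tcp_pos': array([ 0.18849973, -0.56902177,  0.24692235]), 'tcp_rot': array([[-3.23385195e-04,  3.14354421e-01, -9.49305637e-01],
       [ 1.57550001e-03, -9.49304349e-01, -3.14354531e-01],
       [-9.99998707e-01, -1.59728864e-03, -1.88274421e-04]]), 'wrist_force': array([ 0.34081927,  0.09646611, -0.29889662]), 'wrist_torque': array([ 0.06642705, -0.04048812,  0.03836959]), 'width': 0.9988832710129307}
```

View pics/top0.png

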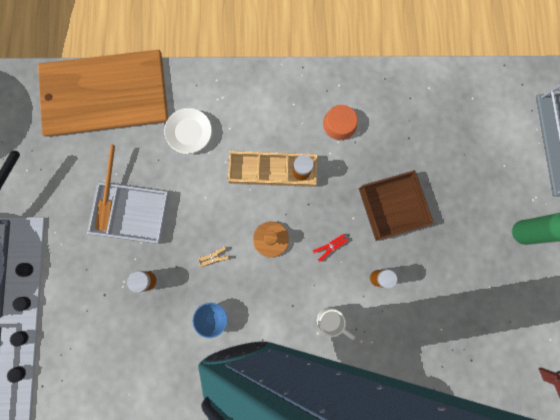

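View pics/side0.png

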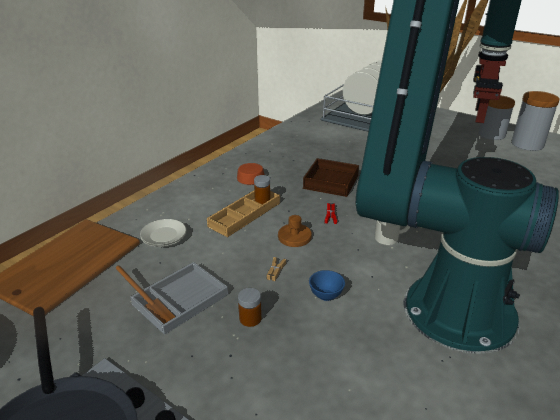

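The top view shows +x up and +y left. The jars are at px (142,281) and (383,278), the wooden clip at (213,257) and the red clip at (331,247). The flattener is at (271,239), the rack at (273,168), the clip box at (396,205), the tray at (128,212) and the saucers at (188,131). I'll measure them next.

```bash
cat > h.py <<'E'
import numpy as np, cv2
from cell import env, viewer, job
def cal(n):
    c=viewer.calibration(n); return c["fx"],c["fy"],c["cx"],c["cy"],np.array(c["eye"]),np.array(c["attitude"])
def cloud(n,d):
    fx,fy,cx,cy,e,R=cal(n); v,u=np.mgrid[:d.shape[0],:d.shape[1]]
    P=np.stack([(u-cx)/fx*d,(v-cy)/fy*d,d],-1)@R.T+e
    P[d==0]=np.nan; return P
def ray(n,u,v,z):
    fx,fy,cx,cy,e,R=cal(n); r=R@np.array([(u-cx)/fx,(v-cy)/fy,1]); return e+r*(z-e[2])/r[2]
def proj(n,p):
    fx,fy,cx,cy,e,R=cal(n); q=R.T@(np.array(p)-e); return np.array([fx*q[0]/q[2]+cx,fy*q[1]/q[2]+cy])
E
python3 - <<'E'
from h import *
for n in("top","side"):
    d=np.load(f"pics/{n}0.npy");P=cloud(n,d)
    if n=="top":
        print("table z",np.nanmedian(P[290:300,160:190,2]))
        im=cv2.imread("pics/top0.png")
        for nm,(u0,u1,v0,v1) in dict(jarL=(120,165,262,300),jarR=(362,405,262,298),wclip=(195,235,240,272),rclip=(308,355,228,265),flat=(248,295,216,262),rack=(222,322,145,190),rackjar=(290,318,150,182),box=(355,437,168,243),tray=(85,172,140,246),sauc=(160,215,105,156)).items():
            p=P[v0:v1,u0:u1].reshape(-1,3); m=p[:,2]>0.008; q=p[m]
            t=q[q[:,2]>np.nanpercentile(q[:,2],98)-0.006]
            print(nm,m.sum(),"zmax",np.nanpercentile(q[:,2],98).round(4),"topmed",((t.max(0)+t.min(0))/2).round(4),"ext",(t.max(0)-t.min(0)).round(4))
        c=im[90:310,60:460]; cv2.imwrite("pics/crop0.png",cv2.resize(c,None,fx=2,fy=2,interpolation=cv2.INTER_CUBIC))
E
```

```text
table z -0.00024358809276892046
jarL 500 zmax 0.0725 topmed [0.3551 0.2945 0.0711] ext [0.0453 0.047  0.0089]
jarR 409 zmax 0.0939 topmed [ 0.3507 -0.2764  0.0912] ext [0.0404 0.0402 0.0067]
wclip 236 zmax 0.0172 topmed [0.4118 0.1304 0.0145] ext [0.0453 0.0739 0.0066]
rclip 275 zmax 0.0165 topmed [ 0.4286 -0.1594  0.0141] ext [0.0659 0.086  0.0072]
flat 1018 zmax 0.0643 topmed [ 0.4521 -0.012   0.0624] ext [0.0311 0.0308 0.0081]
rack 1544 zmax 0.0896 topmed [ 0.6226 -0.0917  0.0877] ext [0.0446 0.043  0.008 ]
rackjar 588 zmax 0.0903 topmed [ 0.6226 -0.0917  0.088 ] ext [0.0446 0.043  0.0073]
box 1123 zmax 0.0417 topmed [ 0.53   -0.326   0.0398] ext [0.1691 0.1713 0.0081]
tray 1902 zmax 0.0416 topmed [0.6524 0.3803 0.0425] ext [0.0746 0.0177 0.0138]
sauc 1786 zmax 0.0242 topmed [0.7383 0.2033 0.0233] ext [0.1296 0.1302 0.01  ]
```

View pics/crop0.png

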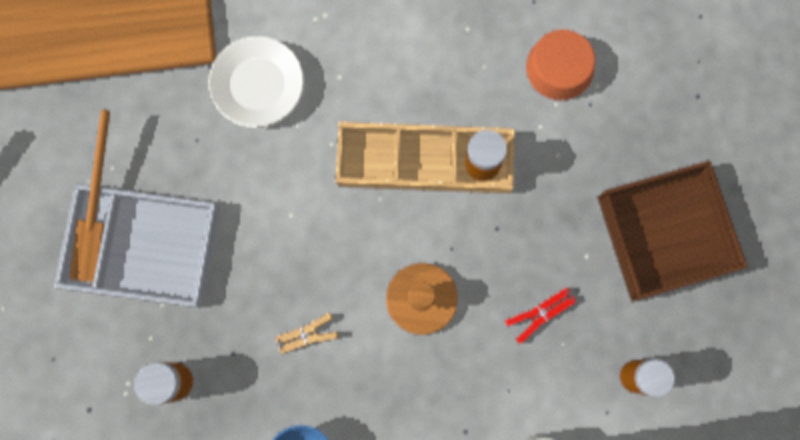

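Run:
```python
from h import *
d=np.load("pics/top0.npy");P=cloud("top",d)
def rect(nm,box,zlo,zhi):
    u0,u1,v0,v1=box; p=P[v0:v1,u0:u1].reshape(-1,3); m=(p[:,2]>zlo)&(p[:,2]<zhi)
    r=cv2.minAreaRect((p[m,:2]*1000).astype(np.float32)); print(nm,m.sum(),r)
rect("rack",(222,322,145,192),.022,.036)
rect("box",(355,437,168,245),.032,.045)
rect("tray",(85,172,180,246),.018,.029)
im=cv2.imread("pics/top0.png")
a=cv2.resize(im[240:272,195:235],None,fx=10,fy=10,interpolation=cv2.INTER_CUBIC)
b=cv2.resize(im[230:262,312:352],None,fx=10,fy=10,interpolation=cv2.INTER_CUBIC)
cv2.imwrite("pics/clips0.png",np.hstack([a,b]))
```

```text
rack 784 ((630.6504516601562, -18.791305541992188), (221.9185791015625, 79.59947204589844), 87.04044342041016)
box 612 ((530.7861328125, -325.7278137207031), (142.0387420654297, 143.17550659179688), 15.407629013061523)
tray 1013 ((527.3831176757812, 339.1304626464844), (177.5629119873047, 138.37747192382812), 80.84329223632812)
```

View pics/clips0.png

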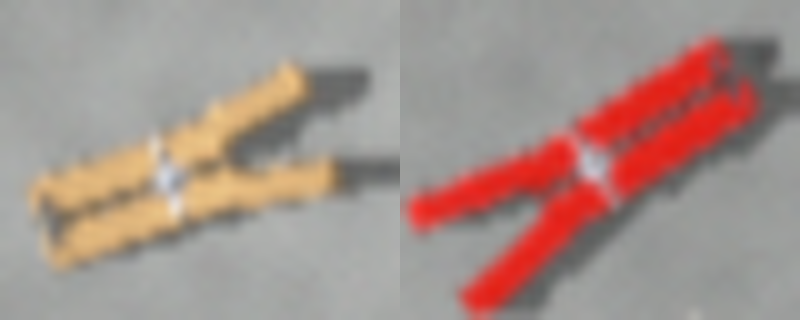

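```bash
cat >> h.py <<'E'
def jawyaw(R): return np.degrees(np.arctan2(R[1,1],R[0,1]))
def plan(target,yaw,step=.055,turn=9.5,start=None):
    """rows that take the tool (pointing down) to target and jaw yaw (deg, mod 180)"""
    s=env.sense(); p=np.array(s["tcp_pos"]); y=jawyaw(s["tcp_rot"])
    if start is not None: p,y=np.array(start[:3]),start[3]
    dy=(yaw-y+90)%180-90
    n=int(max(1,np.ceil(np.linalg.norm(target-p)/step),np.ceil(abs(dy)/turn)))
    out=[]
    for i in range(n):
        f=1/(n-i); d=(np.array(target)-p)*f; a=((yaw-y+90)%180-90)*f
        c,sn=np.cos(np.radians(y)),np.sin(np.radians(y))
        ax=np.array([0,0,-1.]); ay=np.array([c,sn,0]); az=np.cross(ax,ay)
        r=[round(float(d@ax/.3),3),round(float(d@ay/.3),3),round(float(d@az/.3),3),round(-a/180,3)]
        p=p+.3*(r[0]*ax+r[1]*ay+r[2]*az); y=y-r[3]*180
        out.append(r+[0,0])
    for k in range(0,n,8): print(str([out[k:k+8]]).replace(" ",""))
    print("end",p.round(4),round(y,2)); return (*p,y)
E
python3 - <<'E'
from h import *
e=plan([.3507,-.2764,.20],-32)
plan([.3507,-.2764,.071],-32,start=e)
for n,u,v in(("w",211.25,257.4),("wj",195+4.25,240+22),("r",330.75,245.75),("rj",312+33.4,230+6.4)): print(n,ray("top",u,v,.014).round(4))
print(ray("top",331,322,.05),ray("top",210,320,.03))
E
```

```text
[[[0.022,-0.108,-0.117,np.float64(-0.031),0,0],[0.022,-0.096,-0.127,np.float64(-0.032),0,0],[0.022,-0.083,-0.136,np.float64(-0.031),0,0],[0.023,-0.069,-0.144,np.float64(-0.032),0,0],[0.022,-0.055,-0.15,np.float64(-0.031),0,0],[0.023,-0.04,-0.154,np.float64(-0.032),0,0],[0.022,-0.023,-0.157,np.float64(-0.031),0,0]]]
end [ 0.3508 -0.2765  0.2001] -32.08
[[[0.143,-0.0,-0.0,np.float64(-0.0),0,0],[0.144,-0.0,-0.0,np.float64(-0.0),0,0],[0.143,-0.0,-0.0,np.float64(-0.0),0,0]]]
end [ 0.3508 -0.2765  0.0711] -32.08
w [0.4096 0.1346 0.014 ]
wj [0.3989 0.1638 0.014 ]
r [ 0.4328 -0.161   0.014 ]
rj [ 0.4554 -0.1986  0.014 ]
[ 0.25362522 -0.1497123   0.05      ] [0.26214217 0.13393595 0.03      ]
```

>>> {"op": "step_arm", "data": {
  "deltas": [
    [[0.022,-0.108,-0.117,-0.031,0,0],[0.022,-0.096,-0.127,-0.032,0,0],[0.022,-0.083,-0.136,-0.031,0,0],[0.023,-0.069,-0.144,-0.032,0,0],[0.022,-0.055,-0.15,-0.031,0,0],[0.023,-0.04,-0.154,-0.032,0,0],[0.022,-0.023,-0.157,-0.031,0,0],[0,0,0,0,0,0]]
  ],
  "hand": 0
}}

```text
clock: 1.1
tcp_pos: [0.351, -0.2738, 0.2001]
tcp_rot: [[-0.002, 0.85, -0.527], [0.003, -0.527, -0.85], [-1.0, -0.003, -0.001]]
wrist_force: [-0.4, -0.2, -0.3]
width: 1.0
```

```bash
sed -i 's/out.append(r+\[0,0\])/out.append([float(t)+0 for t in r]+[0,0])/' h.py
python3 - <<'E'
from h import *
print(env.sense()["tcp_pos"])
plan(np.array([.3507,-.2764,.071]),-32,step=.035)
E
```

```text
[ 0.3509892  -0.27379077  0.2000865 ]
[[[0.108,0.001,0.002,0.0,0,0],[0.107,0.001,0.002,0.0,0,0],[0.108,0.001,0.002,0.0,0,0],[0.107,0.001,0.002,0.001,0,0]]]
end [ 0.3507 -0.2765  0.0711] -32.0
```

>>> {"op": "step_arm", "data": {
  "deltas": [
    [[0.108,0.001,0.002,0,0,0],[0.108,0.001,0.002,0,0,0],[0.108,0.001,0.002,0,0,0],[0.107,0.001,0.002,0,0,0],[0,0,0,0,0,0]]
  ]
}}

```text
clock: 1.72
tcp_pos: [0.3491, -0.2794, 0.07]
tcp_rot: [[-0.003, 0.847, -0.532], [0.003, -0.532, -0.847], [-1.0, -0.004, -0.001]]
wrist_force: [-0.1, -0.8, -0.5]
width: 1.002
```

>>> {"op": "step_arm", "data": {
  "deltas": [
    [[0,0,0,0,0,0],[0,0,0,0,0,0],[0,0,0,0,0,0],[0,0,0,0,0,0],[0,0,0,0,0,0]]
  ],
  "hand": 1,
  "squeeze": 25
}}

```text
clock: 2.35
tcp_pos: [0.3507, -0.2797, 0.0718]
tcp_rot: [[0.0, 0.847, -0.531], [-0.0, -0.531, -0.847], [-1.0, 0.0, 0.0]]
wrist_force: [0.3, -0.2, 5.0]
width: 0.477
```

Run:
```python
from h import *
s=env.sense();p=s["tcp_pos"]
e=plan(np.array([p[0],p[1],.2]),-32,step=.033)
e=plan(np.array([.6306,-.0216,.2]),-3,step=.035,start=e)
```

```text
[[[-0.107,0.0,0.0,0.0,0,0],[-0.107,0.0,0.0,0.0,0,0],[-0.107,0.0,0.0,0.0,0,0],[-0.106,0.0,0.0,0.0,0,0]]]
end [ 0.3507 -0.2797  0.1999] -32.07
[[[0.0,0.03,-0.111,-0.015,0,0],[0.0,0.036,-0.11,-0.015,0,0],[0.0,0.041,-0.108,-0.015,0,0],[0.0,0.046,-0.106,-0.015,0,0],[0.0,0.051,-0.104,-0.014,0,0],[0.0,0.055,-0.101,-0.015,0,0],[0.0,0.06,-0.099,-0.014,0,0],[0.0,0.064,-0.096,-0.015,0,0]]]
[[[0.0,0.068,-0.093,-0.014,0,0],[0.0,0.073,-0.089,-0.015,0,0],[0.0,0.076,-0.086,-0.014,0,0]]]
end [ 0.6305 -0.0217  0.1999] -3.09
```

>>> {"op": "step_arm", "data": {
  "deltas": [
    [[-0.06,0,0,0,0,0],[-0.107,0,0,0,0,0],[-0.107,0,0,0,0,0],[-0.1,0,0,0,0,0],[-0.053,0,0,0,0,0]]
  ]
}}

```text
clock: 2.98
tcp_pos: [0.3508, -0.2799, 0.201]
tcp_rot: [[0.001, 0.847, -0.531], [-0.001, -0.531, -0.847], [-1.0, 0.001, 0.0]]
wrist_force: [0.5, 0.5, -1.8]
width: 0.476
```

>>> {"op": "step_arm", "data": {
  "deltas": [
    [[0,0.03,-0.111,-0.015,0,0],[0,0.036,-0.11,-0.015,0,0],[0,0.041,-0.108,-0.015,0,0],[0,0.046,-0.106,-0.015,0,0],[0,0.051,-0.104,-0.014,0,0],[0,0.055,-0.101,-0.015,0,0],[0,0.06,-0.099,-0.014,0,0],[0,0.064,-0.096,-0.015,0,0]]
  ]
}}

```text
clock: 3.98
tcp_pos: [0.5547, -0.0909, 0.1992]
tcp_rot: [[-0.001, 0.982, -0.186], [0.0, -0.186, -0.982], [-1.0, -0.001, -0.0]]
wrist_force: [-0.2, -0.3, -1.7]
width: 0.473
```

>>> {"op": "step_arm", "data": {
  "deltas": [
    [[0,0.068,-0.093,-0.014,0,0],[0,0.073,-0.089,-0.015,0,0],[0,0.076,-0.086,-0.014,0,0],[0,0,0,0,0,0],[0,0,0,0,0,0],[0,0,0,0,0,0]]
  ]
}}

```text
clock: 4.72
tcp_pos: [0.6294, -0.0223, 0.1994]
tcp_rot: [[-0.001, 0.998, -0.055], [0.0, -0.055, -0.998], [-1.0, -0.001, 0.0]]
wrist_force: [-0.6, 0.3, -2.8]
width: 0.475
```

Run:
```python
from h import *
im,d=viewer.get_image("side"); cv2.imwrite("pics/s1.png",cv2.resize(im[100:260,180:360],None,fx=4,fy=3.75)[:600])
P=cloud("side",d); 
m=(P[...,2]>.11)&(P[...,2]<.19)&(abs(P[...,0]-.63)<.04)&(abs(P[...,1]+.02)<.04)
q=P[m]; print(len(q))
# slice jar body circle fit
for lo,hi in((.125,.14),(.14,.155)):
    t=P[(P[...,2]>lo)&(P[...,2]<hi)&(abs(P[...,0]-.63)<.05)&(abs(P[...,1]+.02)<.05)][:,:2]
    from scipy.optimize import least_squares
    r=least_squares(lambda c:np.hypot(*(t-c).T)-.021,[.63,-.02],loss="soft_l1",f_scale=.001); print(len(t),r.x)
print(plan(np.array([.6306,-.0216,.0795]),-3,step=.025))
```

```text
340
51 [ 0.62988927 -0.01828883]
80 [ 0.62972066 -0.01836979]
[[[0.08,0.001,-0.001,0.0,0,0],[0.08,0.001,0.0,0.0,0,0],[0.08,0.0,-0.001,0.0,0,0],[0.08,0.001,0.0,0.0,0,0],[0.08,0.0,-0.001,-0.001,0,0]]]
end [ 0.6305 -0.0216  0.0796] -2.98
(np.float64(0.6305406430542374), np.float64(-0.02155802169298923), np.float64(0.07955757733392546), np.float64(-2.981958103231268))
```

View pics/s1.png

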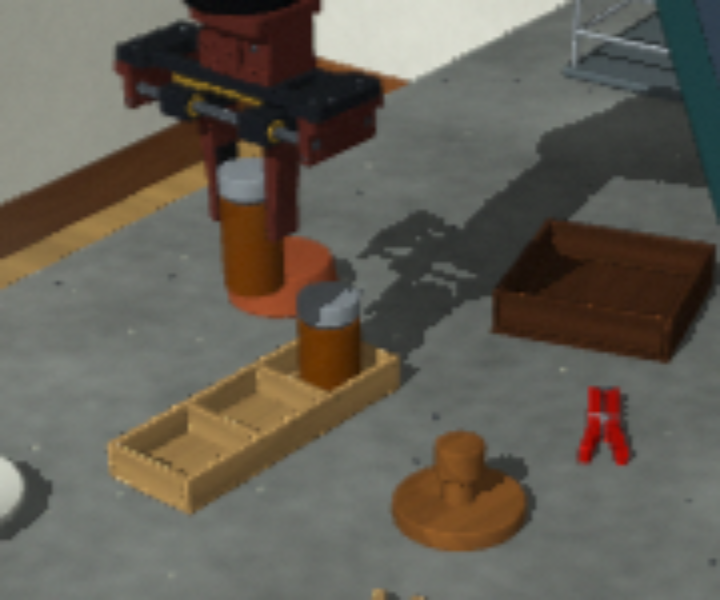

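The side view shows the jar upright between the fingers at crop px (250,230), and the circle fit puts it at (0.630,-0.018), right over the centre bay. Next I lower it.

>>> {"op": "step_arm", "data": {
  "deltas": [
    [[0.08,0.001,-0.001,0,0,0],[0.08,0.001,0,0,0,0],[0.08,0,0,0,0,0],[0.08,0,0,0,0,0],[0.05,0,0,0,0,0],[0.02,0,0,0,0,0],[0,0,0,0,0,0],[0,0,0,0,0,0]]
  ]
}}

```text
clock: 5.78
tcp_pos: [0.6318, -0.0216, 0.0836]
tcp_rot: [[0.002, 0.999, -0.054], [-0.0, -0.054, -0.999], [-1.0, 0.002, 0.0]]
wrist_force: [-0.2, -0.1, -2.5]
width: 0.476
```

>>> {"op": "step_arm", "data": {
  "deltas": [
    [[0.01,0,0,0,0,0],[0.005,0,0,0,0,0],[0,0,0,0,0,0],[0,0,0,0,0,0]]
  ]
}}

```text
clock: 6.28
tcp_pos: [0.6311, -0.0214, 0.0782]
tcp_rot: [[0.0, 0.999, -0.054], [0.0, -0.054, -0.999], [-1.0, 0.0, -0.0]]
wrist_force: [-0.0, 0.5, -1.5]
width: 0.472
```

>>> {"op": "step_arm", "data": {
  "deltas": [
    [[0.002,0,0,0,0,0],[0.001,0,0,0,0,0],[0,0,0,0,0,0],[0,0,0,0,0,0]]
  ]
}}

```text
clock: 6.78
tcp_pos: [0.6312, -0.0214, 0.0778]
tcp_rot: [[0.0, 0.999, -0.054], [0.0, -0.054, -0.999], [-1.0, 0.0, -0.0]]
wrist_force: [-2.1, -0.1, 6.0]
width: 0.474
```

Contact made (+6 N), so I release and retreat.

>>> {"op": "step_arm", "data": {
  "deltas": [
    [[0,0,0,0,0,0],[0,0,0,0,0,0],[0,0,0,0,0,0],[0,0,0,0,0,0]]
  ],
  "hand": 0
}}

```text
clock: 7.28
tcp_pos: [0.6311, -0.0214, 0.0772]
tcp_rot: [[-0.0, 0.999, -0.054], [0.0, -0.054, -0.999], [-1.0, -0.0, -0.0]]
wrist_force: [1.5, -0.6, -0.2]
width: 0.891
```

>>> {"op": "step_arm", "data": {
  "deltas": [
    [[-0.05,0,0,0,0,0],[-0.12,0,0,0,0,0],[-0.15,0,0,0,0,0],[-0.1,0,0,0,0,0],[0,0,0,0,0,0],[0,0,0,0,0,0]]
  ]
}}

```text
clock: 8.02
tcp_pos: [0.6306, -0.0213, 0.2029]
tcp_rot: [[-0.001, 0.999, -0.054], [0.0, -0.054, -0.999], [-1.0, -0.001, -0.0]]
wrist_force: [0.8, -0.2, -0.1]
width: 1.002
```

Run:
```python
from h import *
e=plan(np.array([.3551,.2945,.2]),35)
```

```text
[[[0.001,-0.122,-0.125,-0.026,0,0],[0.001,-0.111,-0.135,-0.027,0,0],[0.001,-0.099,-0.144,-0.026,0,0],[0.001,-0.087,-0.151,-0.027,0,0],[0.001,-0.074,-0.158,-0.026,0,0],[0.002,-0.061,-0.164,-0.027,0,0],[0.001,-0.047,-0.168,-0.026,0,0],[0.002,-0.033,-0.171,-0.027,0,0]]]
end [0.3552 0.2944 0.1999] 35.06
```

>>> {"op": "step_arm", "data": {
  "deltas": [
    [[0.001,-0.122,-0.125,-0.026,0,0],[0.001,-0.111,-0.135,-0.027,0,0],[0.001,-0.099,-0.144,-0.026,0,0],[0.001,-0.087,-0.151,-0.027,0,0],[0.001,-0.074,-0.158,-0.026,0,0],[0.002,-0.061,-0.164,-0.027,0,0],[0.001,-0.047,-0.168,-0.026,0,0],[0.002,-0.033,-0.171,-0.027,0,0]]
  ]
}}

```text
clock: 9.02
tcp_pos: [0.3536, 0.2948, 0.199]
tcp_rot: [[-0.002, 0.817, 0.577], [-0.001, 0.577, -0.817], [-1.0, -0.003, -0.0]]
wrist_force: [0.5, 0.9, -0.1]
width: 1.001
```

>>> {"op": "step_arm", "data": {
  "deltas": [
    [[0,0,0,0,0,0],[0,0,0,0,0,0],[0,0,0,0,0,0]]
  ]
}}

```text
clock: 9.4
tcp_pos: [0.3565, 0.2935, 0.1999]
tcp_rot: [[-0.0, 0.82, 0.573], [-0.001, 0.573, -0.82], [-1.0, -0.001, 0.0]]
wrist_force: [-0.0, 0.3, -0.1]
width: 1.0
```

Run:
```python
from h import *
from scipy.optimize import least_squares
im,d=viewer.get_image("side"); P=cloud("side",d); cv2.imwrite("pics/s2.png",im)
def fit(c0,r,lo,hi):
    t=P[(P[...,2]>lo)&(P[...,2]<hi)&(np.hypot(P[...,0]-c0[0],P[...,1]-c0[1])<.04)][:,:2]
    return len(t),least_squares(lambda c:np.hypot(*(t-c).T)-r,c0,loss="soft_l1",f_scale=.001).x
print("squat",fit([.355,.2945],.024,.015,.06)); print("tall",fit([.6306,-.0188],.021,.045,.09)); print("rackjar",fit([.625,-.091],.023,.04,.08))
print(env.sense()["tcp_pos"])
e=plan(np.array([.3551,.2945,.06]),35,step=.035)
```

```text
squat (349, array([0.35791109, 0.2943132 ]))
tall (0, array([ 0.6306, -0.0188]))
rackjar (36, array([ 0.62543452, -0.08921482]))
[0.35657464 0.29346777 0.20000574]
[[[0.093,0.0,-0.001,0.0,0,0],[0.093,-0.001,-0.001,0.0,0,0],[0.094,0.0,-0.001,0.0,0,0],[0.093,-0.001,-0.001,0.0,0,0],[0.094,0.0,-0.002,0.0,0,0]]]
end [0.3551 0.2946 0.0599] 34.94
```

View pics/s2.png

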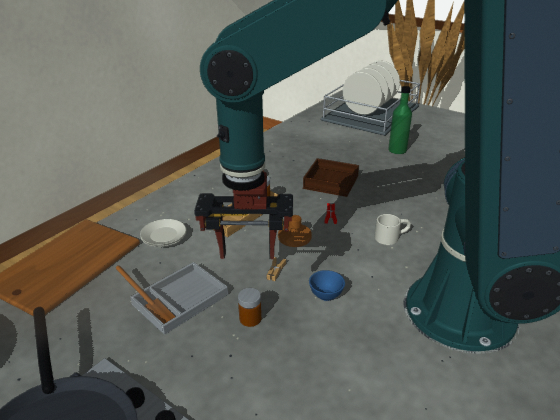

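The squat jar stands undisturbed at px (250,307) and the gripper is over it. The side fit agrees with the top view within 3 mm. I descend straight.

>>> {"op": "step_arm", "data": {
  "deltas": [
    [[0.093,0,-0.001,0,0,0],[0.093,0,-0.001,0,0,0],[0.093,0,0,0,0,0],[0.093,0,0,0,0,0],[0.093,0,0,0,0,0],[0,0,0,0,0,0],[0,0,0,0,0,0]]
  ]
}}

```text
clock: 10.32
tcp_pos: [0.3563, 0.2947, 0.0614]
tcp_rot: [[0.0, 0.819, 0.574], [0.0, 0.574, -0.819], [-1.0, 0.001, -0.0]]
wrist_force: [1.0, 0.4, 0.4]
width: 0.995
```

>>> {"op": "step_arm", "data": {
  "deltas": [
    [[0,0,0,0,0,0],[0,0,0,0,0,0],[0,0,0,0,0,0],[0,0,0,0,0,0]]
  ],
  "hand": 1
}}

```text
clock: 10.82
tcp_pos: [0.3555, 0.295, 0.061]
tcp_rot: [[0.0, 0.818, 0.575], [0.0, 0.575, -0.818], [-1.0, 0.0, -0.0]]
wrist_force: [0.1, 0.0, -0.1]
width: 0.584
```

Run:
```python
from h import *
s=env.sense();p=s["tcp_pos"];R=s["tcp_rot"];print(p,s["wrist_force"],s["width"])
print("jar in tool",R.T@(np.array([.3565,.2943,p[2]])-p))
e=(p[0],p[1],.2,jawyaw(R))
e=plan(np.array([.6343,.0531,.2]),-3,step=.035,start=e)
```

```text
[0.35548753 0.29497542 0.06103537] [ 0.13791836  0.04914307 -0.08735769] 0.5844360879000353
jar in tool [1.26397149e-07 4.40555995e-04 1.13455050e-03]
[[[0.0,0.027,0.109,0.019,0,0],[0.0,0.033,0.107,0.019,0,0],[0.0,0.04,0.104,0.019,0,0],[0.0,0.046,0.102,0.019,0,0],[0.0,0.052,0.099,0.019,0,0],[0.0,0.058,0.096,0.019,0,0],[0.0,0.063,0.092,0.02,0,0],[0.0,0.069,0.088,0.019,0,0]]]
[[[0.0,0.074,0.084,0.02,0,0],[0.0,0.079,0.079,0.019,0,0],[0.0,0.084,0.073,0.02,0,0]]]
end [0.6342 0.0532 0.2   ] -3.09
```

>>> {"op": "step_arm", "data": {
  "deltas": [
    [[0,0,0,0,0,0],[0,0,0,0,0,0]]
  ]
}}

```text
clock: 11.08
tcp_pos: [0.3556, 0.295, 0.061]
tcp_rot: [[0.0, 0.819, 0.574], [0.0, 0.574, -0.819], [-1.0, 0.0, -0.0]]
wrist_force: [0.4, 0.7, 3.2]
width: 0.538
```

>>> {"op": "step_arm", "data": {
  "deltas": [
    [[-0.06,0,0,0,0,0],[-0.1,0,0,0,0,0],[-0.103,0,0,0,0,0],[-0.1,0,0,0,0,0],[-0.08,0,0,0,0,0],[-0.02,0,0,0,0,0]]
  ]
}}

```text
clock: 11.82
tcp_pos: [0.3559, 0.2952, 0.2007]
tcp_rot: [[0.002, 0.818, 0.575], [0.001, 0.575, -0.818], [-1.0, 0.002, 0.0]]
wrist_force: [0.4, 0.5, -2.0]
width: 0.543
```

>>> {"op": "step_arm", "data": {
  "deltas": [
    [[0,0.027,0.109,0.019,0,0],[0,0.033,0.107,0.019,0,0],[0,0.04,0.104,0.019,0,0],[0,0.046,0.102,0.019,0,0],[0,0.052,0.099,0.019,0,0],[0,0.058,0.096,0.019,0,0],[0,0.063,0.092,0.02,0,0],[0,0.069,0.088,0.019,0,0]]
  ]
}}

```text
clock: 12.82
tcp_pos: [0.558, 0.1179, 0.198]
tcp_rot: [[-0.003, 0.992, 0.129], [-0.0, 0.129, -0.992], [-1.0, -0.003, -0.0]]
wrist_force: [-0.3, -0.6, -2.5]
width: 0.54
```

>>> {"op": "step_arm", "data": {
  "deltas": [
    [[0,0.074,0.084,0.02,0,0],[0,0.079,0.079,0.019,0,0],[0,0.084,0.073,0.02,0,0],[0,0,0,0,0,0],[0,0,0,0,0,0],[0,0,0,0,0,0]]
  ]
}}

```text
clock: 13.58
tcp_pos: [0.6329, 0.0538, 0.199]
tcp_rot: [[-0.002, 0.999, -0.053], [0.0, -0.053, -0.999], [-1.0, -0.002, -0.0]]
wrist_force: [0.4, 0.0, -1.4]
width: 0.541
```

Run:
```python
from h import *
from scipy.optimize import least_squares
im,d=viewer.get_image("side"); P=cloud("side",d); cv2.imwrite("pics/s3.png",cv2.resize(im[100:260,180:360],None,fx=4,fy=3.75)[:600])
def fit(c0,r,lo,hi):
    t=P[(P[...,2]>lo)&(P[...,2]<hi)&(np.hypot(P[...,0]-c0[0],P[...,1]-c0[1])<.045)][:,:2]
    return len(t),least_squares(lambda c:np.hypot(*(t-c).T)-r,c0,loss="soft_l1",f_scale=.001).x
print("squat",fit([.634,.053],.024,.145,.165)); print("tall",fit([.6306,-.0188],.021,.045,.09))
print(env.sense()["tcp_pos"])
e=plan(np.array([.6343,.0531,.068]),-3,step=.025)
```

```text
squat (125, array([0.63310257, 0.05311541]))
tall (203, array([ 0.63233308, -0.01802236]))
[0.63308242 0.05382506 0.19929664]
[[[0.073,0.001,0.0,0.0,0,0],[0.073,0.001,0.0,0.0,0,0],[0.073,0.001,0.001,0.0,0,0],[0.073,0.0,0.0,0.0,0,0],[0.073,0.001,0.001,0.0,0,0],[0.073,0.0,0.0,0.0,0,0]]]
end [0.6342 0.0532 0.0679] -3.03
```

View pics/s3.png

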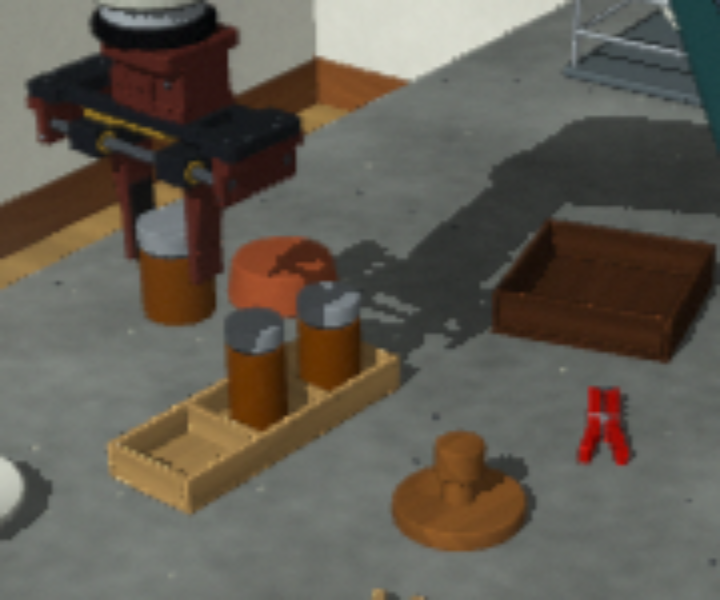

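The tall jar stands upright in the centre bay, at crop px (257,365). The squat jar is over the end bay.

>>> {"op": "step_arm", "data": {
  "deltas": [
    [[0.073,0.001,0,0,0,0],[0.073,0.001,0,0,0,0],[0.073,0.001,0,0,0,0],[0.073,0,0,0,0,0],[0.073,0,0,0,0,0],[0.05,0,0,0,0,0],[0,0,0,0,0,0],[0,0,0,0,0,0]]
  ]
}}

```text
clock: 14.62
tcp_pos: [0.6355, 0.0532, 0.0759]
tcp_rot: [[0.001, 0.999, -0.054], [0.0, -0.054, -0.999], [-1.0, 0.001, -0.0]]
wrist_force: [0.2, -0.3, -1.2]
width: 0.544
```

>>> {"op": "step_arm", "data": {
  "deltas": [
    [[0.01,0,0,0,0,0],[0,0,0,0,0,0],[0,0,0,0,0,0]]
  ]
}}

```text
clock: 15.0
tcp_pos: [0.6351, 0.053, 0.0724]
tcp_rot: [[0.0, 0.999, -0.054], [0.0, -0.054, -0.999], [-1.0, 0.0, -0.0]]
wrist_force: [0.4, 0.1, -1.7]
width: 0.541
```

>>> {"op": "step_arm", "data": {
  "deltas": [
    [[0.01,0,0,0,0,0],[0.005,0,0,0,0,0],[0,0,0,0,0,0],[0,0,0,0,0,0]]
  ]
}}

```text
clock: 15.5
tcp_pos: [0.635, 0.053, 0.0676]
tcp_rot: [[-0.0, 0.999, -0.054], [0.0, -0.054, -0.999], [-1.0, -0.0, -0.0]]
wrist_force: [0.2, 0.2, -1.8]
width: 0.541
```

>>> {"op": "step_arm", "data": {
  "deltas": [
    [[0.003,0,0,0,0,0],[0,0,0,0,0,0],[0,0,0,0,0,0]]
  ]
}}

```text
clock: 15.88
tcp_pos: [0.6352, 0.053, 0.067]
tcp_rot: [[0.0, 0.999, -0.054], [0.0, -0.054, -0.999], [-1.0, 0.0, -0.0]]
wrist_force: [-0.8, 0.3, 1.0]
width: 0.541
```

>>> {"op": "step_arm", "data": {
  "deltas": [
    [[0,0,0,0,0,0],[0,0,0,0,0,0],[0,0,0,0,0,0],[0,0,0,0,0,0]]
  ],
  "hand": 0
}}

```text
clock: 16.38
tcp_pos: [0.635, 0.053, 0.0668]
tcp_rot: [[-0.0, 0.999, -0.054], [0.0, -0.054, -0.999], [-1.0, -0.0, -0.0]]
wrist_force: [1.3, -0.2, 0.1]
width: 0.957
```

>>> {"op": "step_arm", "data": {
  "deltas": [
    [[-0.05,0,0,0,0,0],[-0.12,0,0,0,0,0],[-0.15,0,0,0,0,0],[-0.1,0,0,0,0,0],[0,0,0,0,0,0],[0,0,0,0,0,0]]
  ]
}}

```text
clock: 17.12
tcp_pos: [0.6345, 0.053, 0.1924]
tcp_rot: [[-0.001, 0.999, -0.054], [0.0, -0.054, -0.999], [-1.0, -0.001, -0.0]]
wrist_force: [-0.8, 0.1, 0.1]
width: 1.003
```

Run:
```python
from h import *
im=cv2.imread("pics/top0.png"); hsv=cv2.cvtColor(im,cv2.COLOR_BGR2HSV)
for nm,(u0,u1,v0,v1),lo,hi,fwd in(("red",(308,355,228,268),(0,150,120),(10,255,255),(.5,-.86)),("wood",(195,238,240,272),(10,60,130),(25,255,255),(-.35,.94))):
    m=cv2.inRange(hsv[v0:v1,u0:u1],lo,hi); 
    if nm=="red": m|=cv2.inRange(hsv[v0:v1,u0:u1],(170,150,120),(180,255,255))
    v,u=np.nonzero(m); p=np.array([ray("top",a+u0,b+v0,.014)[:2] for a,b in zip(u,v)])
    c=p.mean(0); w,V=np.linalg.eigh(np.cov((p-c).T)); a=V[:,1]; a*=np.sign(a@fwd); b=np.array([-a[1],a[0]])
    print(nm,len(p),"mean",c,"ang",np.degrees(np.arctan2(a[1],a[0])),"ext",((p-c)@a).min(),((p-c)@a).max(),((p-c)@b).min(),((p-c)@b).max())
    # front portion axis
    t=(p-c)@a; 
    for k in(1,2):
        f=p[((p-c)@a>-.01)]; 
    r=cv2.minAreaRect((f*1000).astype(np.float32)); print(r)
print(env.sense()["tcp_pos"])
```

```text
red 229 mean [ 0.43180837 -0.16196551] ang -59.15290953483036 ext -0.04498777779048115 0.04257609266071389 -0.015389111368392008 0.01582375074204009
((440.3277587890625, -175.87289428710938), (20.531679153442383, 52.39830780029297), 32.10250473022461)
wood 243 mean [0.40966672 0.13161006] ang 109.2254727604848 ext -0.037096475166116964 0.03529985027788399 -0.01589899580709496 0.016167440876326423
((405.59051513671875, 143.61175537109375), (22.6947021484375, 45.24015808105469), 18.642318725585938)
[0.63445642 0.05300286 0.19242167]
```

Run:
```python
from h import *
e=plan(np.array([.4323,-.1615,.12]),31.3)
```

```text
[[[0.04,-0.106,0.125,-0.032,0,0],[0.04,-0.118,0.114,-0.032,0,0],[0.04,-0.128,0.101,-0.032,0,0],[0.04,-0.138,0.088,-0.032,0,0],[0.041,-0.146,0.074,-0.032,0,0],[0.04,-0.153,0.059,-0.031,0,0]]]
end [ 0.4324 -0.1615  0.1201] 31.28
```

>>> {"op": "step_arm", "data": {
  "deltas": [
    [[0.04,-0.106,0.125,-0.032,0,0],[0.04,-0.118,0.114,-0.032,0,0],[0.04,-0.128,0.101,-0.032,0,0],[0.04,-0.138,0.088,-0.032,0,0],[0.041,-0.146,0.074,-0.032,0,0],[0.04,-0.153,0.059,-0.031,0,0],[0,0,0,0,0,0],[0,0,0,0,0,0]]
  ]
}}

```text
clock: 18.12
tcp_pos: [0.4328, -0.1612, 0.1198]
tcp_rot: [[-0.001, 0.856, 0.518], [0.001, 0.518, -0.856], [-1.0, -0.0, -0.001]]
wrist_force: [0.3, 0.8, -0.2]
width: 1.0
```

Run:
```python
from h import *
print(env.sense()["tcp_pos"])
e=plan(np.array([.4323,-.1615,.03]),31.3,step=.03)
```

```text
[ 0.43275224 -0.16121413  0.11984109]
[[[0.1,-0.001,0.0,0.0,0,0],[0.1,0.0,0.0,0.0,0,0],[0.099,-0.001,0.0,-0.001,0,0]]]
end [ 0.4322 -0.1615  0.0301] 31.35
```

>>> {"op": "step_arm", "data": {
  "deltas": [
    [[0.1,-0.001,0,0,0,0],[0.1,0,0,0,0,0],[0.07,0,0,0,0,0],[0.03,0,0,0,0,0],[0,0,0,0,0,0],[0,0,0,0,0,0],[0,0,0,0,0,0]]
  ]
}}

```text
clock: 19.0
tcp_pos: [0.4333, -0.1619, 0.0312]
tcp_rot: [[0.001, 0.855, 0.519], [-0.001, 0.519, -0.855], [-1.0, 0.001, 0.001]]
wrist_force: [-0.1, 0.6, 0.3]
width: 1.0
```

>>> {"op": "step_arm", "data": {
  "deltas": [
    [[0.01,0,0,0,0,0],[0,0,0,0,0,0],[0,0,0,0,0,0],[0,0,0,0,0,0],[0,0,0,0,0,0],[0,0,0,0,0,0],[0,0,0,0,0,0],[0,0,0,0,0,0]]
  ],
  "hand": 1,
  "squeeze": 20
}}

```text
clock: 20.0
tcp_pos: [0.4327, -0.1617, 0.0274]
tcp_rot: [[-0.0, 0.855, 0.519], [0.0, 0.519, -0.855], [-1.0, 0.0, -0.0]]
wrist_force: [-0.5, -0.6, -0.2]
width: 0.249
```

Run:
```python
from h import *
s=env.sense();p=s["tcp_pos"];print(p,s["wrist_force"],s["width"])
e=(p[0],p[1],.13,31.3)
e=plan(np.array([.5058,-.3326,.13]),15.4,step=.035,start=e)
```

```text
[ 0.43268677 -0.16165033  0.02744763] [-0.53114933 -0.5943612  -0.20824553] 0.24889903312916328
[[[0.0,-0.015,0.102,0.015,0,0],[0.0,-0.01,0.103,0.015,0,0],[0.0,-0.005,0.103,0.015,0,0],[0.0,0.0,0.103,0.014,0,0],[0.0,0.005,0.103,0.015,0,0],[0.0,0.009,0.104,0.014,0,0]]]
end [ 0.5057 -0.3328  0.13  ] 15.46
```

Width is 22 mm, so the clip is held. I lift it and carry it to the box.

>>> {"op": "step_arm", "data": {
  "deltas": [
    [[-0.08,0,0,0,0,0],[-0.1,0,0,0,0,0],[-0.1,0,0,0,0,0],[-0.062,0,0,0,0,0],[0,0,0,0,0,0]]
  ]
}}

```text
clock: 20.62
tcp_pos: [0.4336, -0.1622, 0.1312]
tcp_rot: [[0.003, 0.855, 0.519], [-0.001, 0.519, -0.855], [-1.0, 0.002, 0.003]]
wrist_force: [-0.4, -0.3, 0.0]
width: 0.249
```

>>> {"op": "step_arm", "data": {
  "deltas": [
    [[0,-0.015,0.102,0.015,0,0],[0,-0.01,0.103,0.015,0,0],[0,-0.005,0.103,0.015,0,0],[0,0,0.103,0.014,0,0],[0,0.005,0.103,0.015,0,0],[0,0.009,0.104,0.014,0,0],[0,0,0,0,0,0],[0,0,0,0,0,0]]
  ]
}}

```text
clock: 21.62
tcp_pos: [0.5045, -0.3316, 0.1287]
tcp_rot: [[-0.002, 0.964, 0.267], [0.002, 0.267, -0.964], [-1.0, -0.002, -0.003]]
wrist_force: [-0.3, -0.0, -1.0]
width: 0.249
```

Run:
```python
from h import *
s=env.sense();p=s["tcp_pos"];print(p,s["wrist_force"],s["width"])
e=plan(np.array([.5058,-.3326,.045]),15.4,step=.03)
im,d=viewer.get_image("side"); cv2.imwrite("pics/s4.png",cv2.resize(im[130:250,260:400],None,fx=5,fy=5))
```

```text
[ 0.50453541 -0.33155048  0.12871327] [-0.33274157 -0.03728061 -1.04832914] 0.24858479600500288
[[[0.093,0.001,0.001,0.0,0,0],[0.093,0.001,0.002,0.0,0,0],[0.093,0.001,0.001,0.0,0,0]]]
end [ 0.5057 -0.3325  0.045 ] 15.46
```

View pics/s4.png

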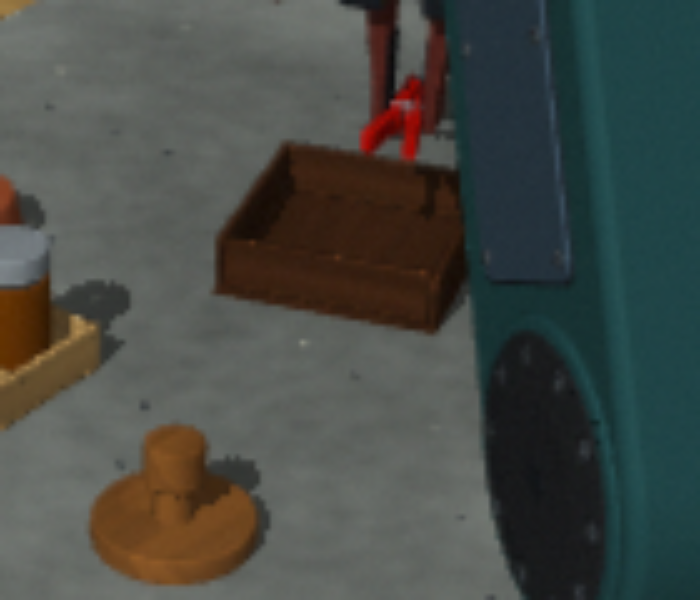

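The red clip is held level above the box, at crop px (400,115).

>>> {"op": "step_arm", "data": {
  "deltas": [
    [[0.09,0.001,0.001,0,0,0],[0.09,0.001,0.001,0,0,0],[0.07,0.001,0.001,0,0,0],[0.03,0,0,0,0,0],[0,0,0,0,0,0],[0,0,0,0,0,0],[0,0,0,0,0,0]]
  ]
}}

```text
clock: 22.55
tcp_pos: [0.5073, -0.3338, 0.0469]
tcp_rot: [[0.001, 0.964, 0.266], [-0.001, 0.266, -0.964], [-1.0, 0.001, 0.001]]
wrist_force: [0.5, 0.3, -0.4]
width: 0.246
```

Run:
```python
from h import *
s=env.sense();p=s["tcp_pos"];print(p,s["wrist_force"],s["width"])
```

```text
[ 0.50731695 -0.33378294  0.046938  ] [ 0.51152336  0.28908511 -0.38730518] 0.2455740876386761
```

>>> {"op": "step_arm", "data": {
  "deltas": [
    [[0.03,0,0,0,0,0],[0.012,0,0,0,0,0],[0,0,0,0,0,0],[0,0,0,0,0,0]]
  ]
}}

```text
clock: 23.05
tcp_pos: [0.5066, -0.3333, 0.0331]
tcp_rot: [[-0.0, 0.964, 0.266], [0.0, 0.266, -0.964], [-1.0, -0.0, -0.0]]
wrist_force: [0.2, -0.4, 0.5]
width: 0.25
```

>>> {"op": "step_arm", "data": {
  "deltas": [
    [[0,0,0,0,0,0],[0,0,0,0,0,0],[0,0,0,0,0,0]]
  ],
  "hand": 0.63
}}

```text
clock: 23.42
tcp_pos: [0.5068, -0.3334, 0.0334]
tcp_rot: [[-0.0, 0.964, 0.266], [0.0, 0.266, -0.964], [-1.0, -0.0, -0.0]]
wrist_force: [-0.1, -0.3, 0.5]
width: 0.368
```

>>> {"op": "step_arm", "data": {
  "deltas": [
    [[-0.05,0,0,0,0,0],[-0.12,0,0,0,0,0],[-0.15,0,0,0,0,0],[-0.08,0,0,0,0,0],[0,0,0,0,0,0],[0,0,0,0,0,0]]
  ]
}}

```text
clock: 24.18
tcp_pos: [0.5063, -0.333, 0.153]
tcp_rot: [[-0.001, 0.964, 0.266], [0.001, 0.266, -0.964], [-1.0, -0.0, -0.001]]
wrist_force: [-0.5, -0.7, -0.6]
width: 0.369
```

Run:
```python
from h import *
s=env.sense();p=s["tcp_pos"];print(p,s["wrist_force"],s["width"])
e=plan(np.array([.45,-.2,.15]),17)
e=plan(np.array([.4093,.134,.12]),19,start=e)
```

```text
[ 0.506342   -0.3330427   0.15295699] [-0.51201913 -0.70310709 -0.60028713] 0.36939105590008064
[[[0.003,-0.021,-0.159,-0.003,0,0],[0.003,-0.019,-0.159,-0.003,0,0],[0.004,-0.018,-0.16,-0.003,0,0]]]
end [ 0.4501 -0.2     0.15  ] 17.06
[[[0.014,0.028,-0.158,-0.002,0,0],[0.014,0.029,-0.158,-0.001,0,0],[0.014,0.03,-0.157,-0.002,0,0],[0.014,0.03,-0.157,-0.001,0,0],[0.015,0.031,-0.157,-0.002,0,0],[0.014,0.032,-0.157,-0.001,0,0],[0.015,0.033,-0.157,-0.002,0,0]]]
end [0.4093 0.134  0.12  ] 19.04
```

>>> {"op": "step_arm", "data": {
  "deltas": [
    [[0.003,-0.021,-0.159,-0.003,0,0],[0.003,-0.019,-0.159,-0.003,0,0],[0.004,-0.018,-0.16,-0.003,0,0],[0.014,0.028,-0.158,-0.002,0,0],[0.014,0.029,-0.158,-0.001,0,0],[0.014,0.03,-0.157,-0.002,0,0],[0.014,0.03,-0.157,-0.001,0,0],[0.015,0.031,-0.157,-0.002,0,0]]
  ],
  "hand": 0.2
}}

```text
clock: 25.18
tcp_pos: [0.4199, 0.0395, 0.1279]
tcp_rot: [[-0.003, 0.948, 0.317], [0.0, 0.317, -0.948], [-1.0, -0.002, -0.001]]
wrist_force: [1.0, -0.2, 0.6]
width: 0.799
```

>>> {"op": "step_arm", "data": {
  "deltas": [
    [[0.014,0.032,-0.157,-0.001,0,0],[0.015,0.033,-0.157,-0.002,0,0],[0,0,0,0,0,0],[0,0,0,0,0,0],[0,0,0,0,0,0]]
  ]
}}

```text
clock: 25.8
tcp_pos: [0.4098, 0.1324, 0.1202]
tcp_rot: [[-0.001, 0.946, 0.325], [-0.0, 0.325, -0.946], [-1.0, -0.001, 0.0]]
wrist_force: [0.6, -0.2, 1.1]
width: 0.802
```

Run:
```python
from h import *
s=env.sense();p=s["tcp_pos"];print(p,s["wrist_force"],s["width"])
e=plan(np.array([.4093,.134,.028]),19.0,step=.03)
im,d=viewer.get_image("side"); cv2.imwrite("pics/s5.png",cv2.resize(im[130:290,200:400],None,fx=4,fy=3.75)[:600])
im,d=viewer.get_image("top"); cv2.imwrite("pics/t5.png",im)
```

```text
[0.40984308 0.13244984 0.12022534] [ 0.61087172 -0.1596692   1.10247779] 0.8015745903583263
[[[0.077,0.0,-0.001,0.0,0,0],[0.077,0.0,-0.001,0.0,0,0],[0.077,0.0,-0.002,0.0,0,0],[0.076,0.0,-0.001,0.0,0,0]]]
end [0.4094 0.1339 0.0281] 18.95
```

View pics/s5.png

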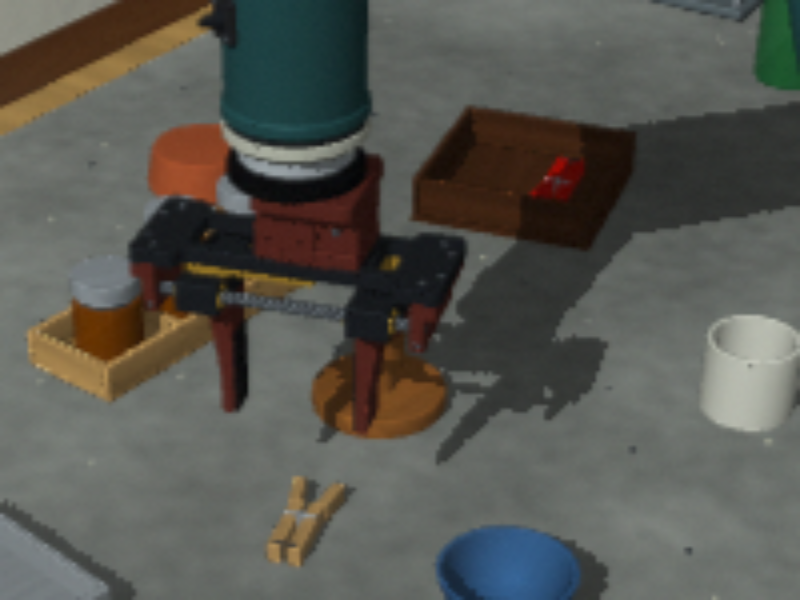

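View pics/t5.png

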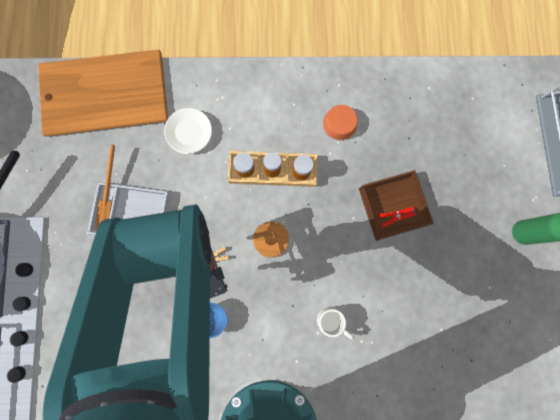

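The top view shows three lids in the rack at (243,162), (272,163) and (303,166). The red clip lies in the near half of the box at (398,215), and the wooden clip is untouched.

>>> {"op": "step_arm", "data": {
  "deltas": [
    [[0.077,0,-0.001,0,0,0],[0.077,0,-0.001,0,0,0],[0.077,0,-0.002,0,0,0],[0.04,0,-0.001,0,0,0],[0.02,0,0,0,0,0],[0,0,0,0,0,0],[0,0,0,0,0,0]]
  ]
}}

```text
clock: 26.78
tcp_pos: [0.4098, 0.135, 0.0337]
tcp_rot: [[0.001, 0.945, 0.326], [0.0, 0.326, -0.945], [-1.0, 0.001, 0.0]]
wrist_force: [-0.1, 0.3, 0.0]
width: 0.799
```

>>> {"op": "step_arm", "data": {
  "deltas": [
    [[0.01,0,0,0,0,0],[0,0,0,0,0,0],[0,0,0,0,0,0]]
  ]
}}

```text
clock: 27.15
tcp_pos: [0.4093, 0.1351, 0.0303]
tcp_rot: [[0.0, 0.945, 0.326], [0.0, 0.326, -0.945], [-1.0, 0.0, -0.0]]
wrist_force: [0.7, -0.4, 0.1]
width: 0.805
```

>>> {"op": "step_arm", "data": {
  "deltas": [
    [[0.008,0,0,0,0,0],[0,0,0,0,0,0],[0,0,0,0,0,0],[0,0,0,0,0,0],[0,0,0,0,0,0],[0,0,0,0,0,0],[0,0,0,0,0,0]]
  ],
  "hand": 1
}}

```text
clock: 28.02
tcp_pos: [0.4093, 0.135, 0.0278]
tcp_rot: [[0.0, 0.945, 0.326], [0.0, 0.326, -0.945], [-1.0, 0.0, -0.0]]
wrist_force: [-0.2, -0.7, 1.2]
width: 0.246
```

>>> {"op": "step_arm", "data": {
  "deltas": [
    [[-0.08,0,0,0,0,0],[-0.1,0,0,0,0,0],[-0.1,0,0,0,0,0],[-0.08,0,0,0,0,0],[0,0,0,0,0,0],[0,0,0,0,0,0]]
  ]
}}

```text
clock: 28.78
tcp_pos: [0.4089, 0.1349, 0.1352]
tcp_rot: [[-0.001, 0.945, 0.326], [-0.0, 0.326, -0.945], [-1.0, -0.001, -0.0]]
wrist_force: [-0.6, 0.3, -1.1]
width: 0.246
```

Run:
```python
from h import *
s=env.sense();p=s["tcp_pos"];print(p,s["wrist_force"],s["width"])
e=plan(np.array([.5558,-.3188,.14]),15.4,step=.045)
im=cv2.imread("pics/t5.png"); hsv=cv2.cvtColor(im,cv2.COLOR_BGR2HSV)[175:240,360:435]
m=cv2.inRange(hsv,(0,200,100),(6,255,255)); v,u=np.nonzero(m); q=np.array([ray("top",a+360,b+175,.02)[:2] for a,b in zip(u,v)])
print(len(q),cv2.minAreaRect((q*1000).astype(np.float32)))
```

```text
[0.40886035 0.1349087  0.13521316] [-0.64184935  0.30924839 -1.0667568 ] 0.2457723528381298
[[[-0.001,-0.003,0.144,0.002,0,0],[-0.001,-0.002,0.145,0.002,0,0],[-0.002,-0.001,0.145,0.002,0,0],[-0.001,0.0,0.144,0.002,0,0],[-0.002,0.001,0.145,0.002,0,0],[-0.001,0.002,0.144,0.002,0,0],[-0.002,0.003,0.145,0.002,0,0],[-0.001,0.004,0.144,0.002,0,0]]]
[[[-0.002,0.004,0.144,0.001,0,0],[-0.001,0.005,0.145,0.002,0,0],[-0.002,0.006,0.144,0.001,0,0]]]
end [ 0.5559 -0.3187  0.14  ] 15.44
234 ((504.0399475097656, -330.333984375), (33.9281005859375, 90.02332305908203), 12.128543853759766)
```

>>> {"op": "step_arm", "data": {
  "deltas": [
    [[-0.001,-0.003,0.144,0.002,0,0],[-0.001,-0.002,0.145,0.002,0,0],[-0.002,-0.001,0.145,0.002,0,0],[-0.001,0,0.144,0.002,0,0],[-0.002,0.001,0.145,0.002,0,0],[-0.001,0.002,0.144,0.002,0,0],[-0.002,0.003,0.145,0.002,0,0],[-0.001,0.004,0.144,0.002,0,0]]
  ]
}}

```text
clock: 29.78
tcp_pos: [0.5158, -0.1959, 0.1372]
tcp_rot: [[-0.003, 0.961, 0.278], [0.002, 0.278, -0.961], [-1.0, -0.002, -0.002]]
wrist_force: [-0.0, 1.4, 0.3]
width: 0.246
```

>>> {"op": "step_arm", "data": {
  "deltas": [
    [[-0.002,0.004,0.144,0.001,0,0],[-0.001,0.005,0.145,0.002,0,0],[-0.002,0.006,0.144,0.001,0,0],[0,0,0,0,0,0],[0,0,0,0,0,0],[0,0,0,0,0,0]]
  ]
}}

```text
clock: 30.52
tcp_pos: [0.5555, -0.317, 0.1397]
tcp_rot: [[-0.002, 0.964, 0.267], [0.002, 0.267, -0.964], [-1.0, -0.001, -0.002]]
wrist_force: [-0.1, -0.1, -0.4]
width: 0.251
```

Run:
```python
from h import *
s=env.sense();p=s["tcp_pos"];print(p,s["wrist_force"],s["width"])
e=plan(np.array([.5558,-.3188,.045]),15.4,step=.03)
im,d=viewer.get_image("side"); cv2.imwrite("pics/s6.png",cv2.resize(im[130:250,260:400],None,fx=5,fy=5))
```

```text
[ 0.55548818 -0.31695082  0.13965515] [-0.1347842  -0.12867737 -0.44314603] 0.2509537879468095
[[[0.079,0.0,0.002,0.0,0,0],[0.079,0.0,0.001,0.0,0,0],[0.079,0.0,0.002,0.0,0,0],[0.079,-0.001,0.001,0.001,0,0]]]
end [ 0.5557 -0.3188  0.0449] 15.31
```

View pics/s6.png

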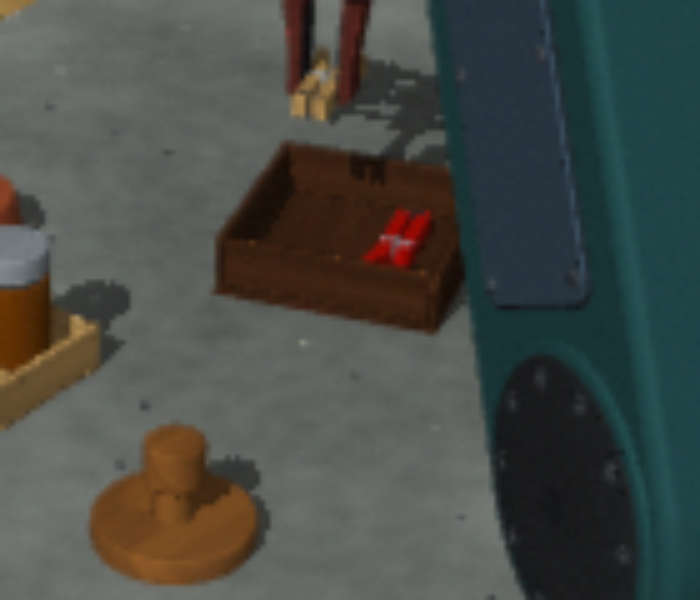

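The wooden clip is held level at crop px (315,90). The free far half of the box is beneath it.

>>> {"op": "step_arm", "data": {
  "deltas": [
    [[0.08,0,0.001,0,0,0],[0.09,0,0.001,0,0,0],[0.08,0,0.001,0,0,0],[0.06,0,0,0,0,0],[0,0,0,0,0,0],[0,0,0,0,0,0],[0,0,0,0,0,0]]
  ]
}}

```text
clock: 31.45
tcp_pos: [0.5573, -0.3199, 0.0487]
tcp_rot: [[0.002, 0.964, 0.266], [-0.001, 0.266, -0.964], [-1.0, 0.001, 0.001]]
wrist_force: [-0.3, 0.3, 0.3]
width: 0.246
```

>>> {"op": "step_arm", "data": {
  "deltas": [
    [[0.03,0,0,0,0,0],[0.016,0,0,0,0,0],[0,0,0,0,0,0],[0,0,0,0,0,0]]
  ]
}}

```text
clock: 31.95
tcp_pos: [0.5565, -0.3194, 0.0335]
tcp_rot: [[-0.0, 0.964, 0.266], [0.0, 0.266, -0.964], [-1.0, -0.0, -0.0]]
wrist_force: [-1.0, 0.9, -0.0]
width: 0.248
```

>>> {"op": "step_arm", "data": {
  "deltas": [
    [[0,0,0,0,0,0],[0,0,0,0,0,0],[0,0,0,0,0,0]]
  ],
  "hand": 0.63
}}

```text
clock: 32.33
tcp_pos: [0.5566, -0.3194, 0.0337]
tcp_rot: [[-0.0, 0.964, 0.266], [0.0, 0.266, -0.964], [-1.0, -0.0, -0.0]]
wrist_force: [0.5, -0.3, -0.5]
width: 0.37
```

>>> {"op": "step_arm", "data": {
  "deltas": [
    [[-0.05,0,0,0,0,0],[-0.12,0,0,0,0,0],[-0.15,0,0,0,0,0],[-0.1,0,0,0,0,0],[0,0,0,0,0,0],[0,0,0,0,0,0]]
  ]
}}

```text
clock: 33.08
tcp_pos: [0.5561, -0.3191, 0.1594]
tcp_rot: [[-0.001, 0.964, 0.266], [0.0, 0.266, -0.964], [-1.0, -0.0, -0.001]]
wrist_force: [-0.5, 0.8, 0.3]
width: 0.372
```

Run:
```python
from h import *
from scipy.optimize import least_squares
im,d=viewer.get_image("side"); P=cloud("side",d); cv2.imwrite("pics/s7.png",cv2.resize(im[130:250,260:400],None,fx=5,fy=5))
t=P[(P[...,2]>.04)&(P[...,2]<.058)&(np.hypot(P[...,0]-.452,P[...,1]+.012)<.03)][:,:2]
print(len(t),least_squares(lambda c:np.hypot(*(t-c).T)-.017,[.452,-.012],loss="soft_l1",f_scale=.001).x)
t=P[(P[...,2]>.004)&(P[...,2]<.013)&(np.hypot(P[...,0]-.452,P[...,1]+.012)<.06)][:,:2]
print(len(t),least_squares(lambda c:np.hypot(*(t-c).T)-.045,[.452,-.012],loss="soft_l1",f_scale=.001).x)
d=np.load("pics/top0.npy");P=cloud("top",d)
t=P[(P[...,2]>.012)&(P[...,2]<.02)&(np.hypot(P[...,0]-.452,P[...,1]+.012)<.06)]; print((t.max(0)+t.min(0))/2,t.max(0)-t.min(0))
# tray: walls of free lane
im0=cv2.imread("pics/top0.png"); cv2.imwrite("pics/tray0.png",cv2.resize(im0[175:250,80:175],None,fx=7,fy=7,interpolation=cv2.INTER_CUBIC))
p=P[175:250,80:175].reshape(-1,3); m=(p[:,2]>.02)&(p[:,2]<.027); 
q=(p[m,:2]*1000).astype(np.float32); c=cv2.minAreaRect(q); print(c,cv2.boxPoints(c))
s=env.sense();print(s["tcp_pos"],s["width"])
```

```text
69 [ 0.45391605 -0.0113407 ]
100 [ 0.45417509 -0.01125442]
[ 0.45130896 -0.01157125  0.01597168] [0.08709686 0.08706432 0.00792283]
((528.93994140625, 339.3647155761719), (176.8640594482422, 140.97190856933594), 81.03118133544922) [[445.5295  263.00247]
 [584.77783 241.02536]
 [612.35034 415.72696]
 [473.10205 437.70407]]
[ 0.55579999 -0.31887725  0.15873519] 0.3711960940561455
```

View pics/tray0.png

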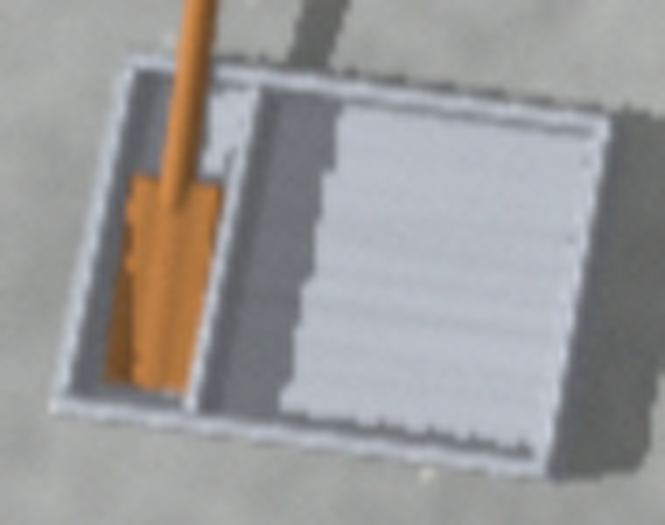

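View pics/s7.png

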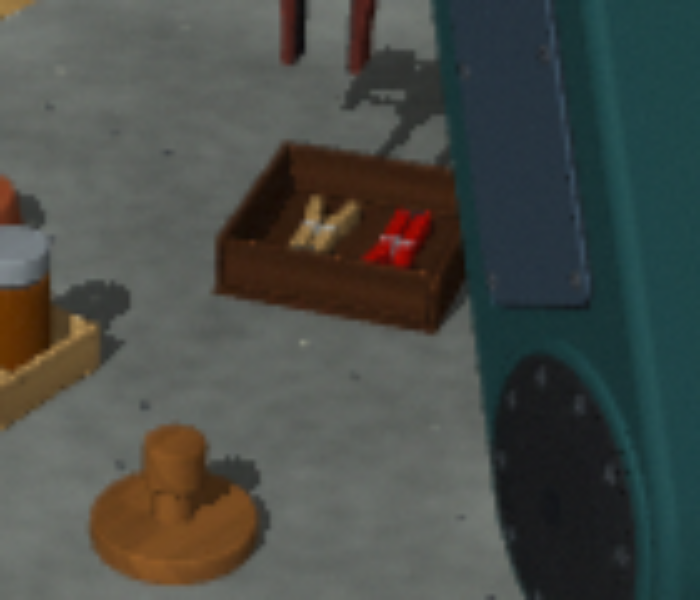

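Both clips lie flat in the box, at crop px (325,222) and (398,238). Next I get the tray's pose from its rim corners (crop px TL 130,62; TR 608,120; BR 545,475; BL 57,402).

Run:
```python
from h import *
c=[ray("top",80+u/7-.43,175+v/7-.43,.025)[:2] for u,v in((130,62),(608,120),(545,475),(57,402),(253,85),(190,405))]
c=np.array(c); print(c.round(4)); TL,TR,BR,BL,D1,D2=c
print("lens x",np.linalg.norm(TL-BL),np.linalg.norm(TR-BR),"y",np.linalg.norm(TL-TR),np.linalg.norm(BL-BR))
o=c[:4].mean(0)
ex=(TL-BL)+(TR-BR); ax=np.degrees(np.arctan2(ex[1],ex[0])); ey=(TL-TR)+(BL-BR); ay=np.degrees(np.arctan2(ey[1],ey[0]))-90
print("origin",o,"angles",ax,ay)
a=np.radians((ax*130+ay*175)/305); X=np.array([np.cos(a),np.sin(a)]);Y=np.array([-X[1],X[0]])
lane=o-.0225*Y; print("lane",lane,np.degrees(a)); print("divider local y",[(q-o)@Y for q in(D1,D2)])
for h in(.012,):
    pass
# side view check: project predicted corners to side
cs=[proj("side",[*(o+sx*.065*X+sy*.0875*Y),.025]).round(1) for sx,sy in((1,1),(1,-1),(-1,-1),(-1,1))]
im=cv2.imread("pics/s2.png")
for q in cs: cv2.circle(im,(int(q[0]),int(q[1])),1,(0,0,255),-1)
q=proj("side",[*lane,.005]); cv2.circle(im,(int(q[0]),int(q[1])),1,(255,0,0),-1)
cv2.imwrite("pics/tray_s.png",cv2.resize(im[240:340,110:250],None,fx=5,fy=5))
e=plan(np.array([.4527,-.0115,.15]),-10)
```

```text
[[0.5969 0.4136]
 [0.5735 0.2449]
 [0.4479 0.2636]
 [0.4764 0.4328]
 [0.588  0.3701]
 [0.4745 0.387 ]]
lens x 0.12208146318593747 0.12692787844339357 y 0.17034919198912704 0.171514919426747
origin [0.52368749 0.3387317 ] angles -8.757412326059937 -8.733483276595635
lane [0.52026716 0.31649319] -8.743682543580418
divider local y [np.float64(0.04078691935858652), np.float64(0.04019923225569795)]
[[[0.005,-0.01,-0.18,0.024,0,0],[0.005,-0.023,-0.179,0.023,0,0],[0.005,-0.036,-0.176,0.024,0,0],[0.005,-0.049,-0.173,0.023,0,0],[0.005,-0.062,-0.169,0.024,0,0],[0.004,-0.074,-0.164,0.023,0,0]]]
end [ 0.4528 -0.0117  0.15  ] -9.94
```

View pics/tray_s.png

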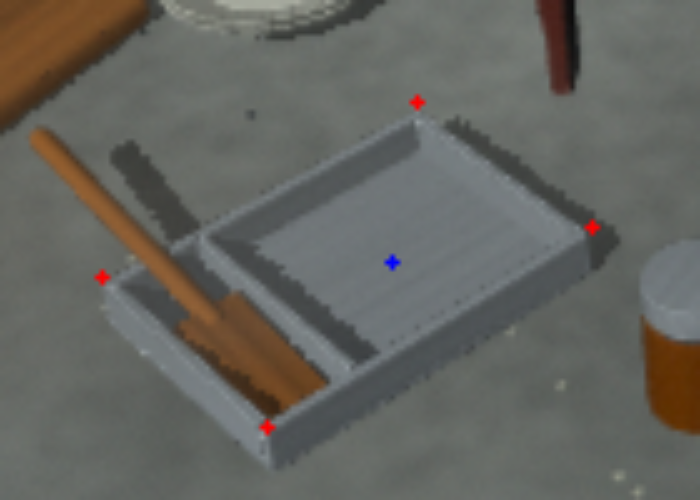

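The projected rim corners match the side view within about 3 px. The lane centre is near (0.5205,0.3165), with 14 mm of margin. I move to the flattener.

>>> {"op": "step_arm", "data": {
  "deltas": [
    [[0.005,-0.01,-0.18,0.024,0,0],[0.005,-0.023,-0.179,0.023,0,0],[0.005,-0.036,-0.176,0.024,0,0],[0.005,-0.049,-0.173,0.023,0,0],[0.005,-0.062,-0.169,0.024,0,0],[0.004,-0.074,-0.164,0.023,0,0],[0,0,0,0,0,0],[0,0,0,0,0,0]]
  ],
  "hand": 0
}}

```text
clock: 34.12
tcp_pos: [0.4536, -0.0124, 0.1505]
tcp_rot: [[-0.001, 0.985, -0.171], [-0.0, -0.171, -0.985], [-1.0, -0.001, 0.0]]
wrist_force: [0.1, 0.4, 0.3]
width: 1.0
```

>>> {"op": "step_arm", "data": {
  "deltas": [
    [[0,0,0,0,0,0]]
  ]
}}

```text
clock: 34.25
tcp_pos: [0.4543, -0.0134, 0.1508]
tcp_rot: [[0.0, 0.985, -0.173], [-0.0, -0.173, -0.985], [-1.0, 0.0, 0.0]]
wrist_force: [-1.1, -0.3, 0.3]
width: 1.003
```

Run:
```python
from h import *
s=env.sense();print(s["tcp_pos"],s["width"])
e=plan(np.array([.4527,-.0115,.056]),-9,step=.03)
```

```text
[ 0.45431425 -0.01336705  0.15084476] 1.0027926645421161
[[[0.079,-0.002,-0.001,-0.001,0,0],[0.079,-0.001,-0.001,-0.001,0,0],[0.079,-0.002,-0.002,-0.002,0,0],[0.079,-0.001,-0.001,-0.001,0,0]]]
end [ 0.4528 -0.0116  0.056 ] -9.09
```

>>> {"op": "step_arm", "data": {
  "deltas": [
    [[0.079,-0.001,-0.001,-0.001,0,0],[0.079,-0.001,-0.001,-0.001,0,0],[0.079,-0.002,-0.002,-0.002,0,0],[0.06,-0.001,-0.001,-0.001,0,0],[0.02,0,0,0,0,0],[0,0,0,0,0,0],[0,0,0,0,0,0],[0,0,0,0,0,0]]
  ]
}}

```text
clock: 35.25
tcp_pos: [0.4529, -0.0106, 0.0566]
tcp_rot: [[0.001, 0.988, -0.157], [-0.0, -0.157, -0.988], [-1.0, 0.001, -0.0]]
wrist_force: [-0.7, 0.1, 0.2]
width: 0.999
```

>>> {"op": "step_arm", "data": {
  "deltas": [
    [[0,0,0,0,0,0],[0,0,0,0,0,0],[0,0,0,0,0,0],[0,0,0,0,0,0],[0,0,0,0,0,0],[0,0,0,0,0,0],[0,0,0,0,0,0]]
  ],
  "hand": 1,
  "squeeze": 30
}}

```text
clock: 36.12
tcp_pos: [0.4525, -0.0105, 0.056]
tcp_rot: [[0.0, 0.988, -0.157], [0.0, -0.157, -0.988], [-1.0, 0.0, -0.0]]
wrist_force: [0.6, -0.2, -1.1]
width: 0.382
```

Run:
```python
from h import *
s=env.sense();p=s["tcp_pos"];R=s["tcp_rot"];print(p,s["width"],s["wrist_force"],jawyaw(R))
off=R.T@(np.array([.4530,-.0114,p[2]])-p);print("knob in tool",off)
e=plan(np.array([.5205,.3165,.18]),-8.7,step=.035,start=(p[0],p[1],.18,jawyaw(R)))
```

```text
[ 0.45254181 -0.0105334   0.05598601] 0.38197227913407045 [ 0.63258705 -0.21398763 -1.11803369] -9.03366887860573
knob in tool [1.11809021e-07 5.88575522e-04 7.83903868e-04]
[[[0.0,0.005,-0.111,0.0,0,0],[0.0,0.005,-0.111,0.0,0,0],[0.0,0.005,-0.111,0.0,0,0],[0.0,0.005,-0.111,0.0,0,0],[0.0,0.005,-0.111,0.0,0,0],[0.0,0.006,-0.111,0.0,0,0],[0.0,0.005,-0.112,0.0,0,0],[0.0,0.006,-0.111,-0.001,0,0]]]
[[[0.0,0.006,-0.112,0.0,0,0],[0.0,0.005,-0.111,-0.001,0,0]]]
end [0.5204 0.3165 0.18  ] -8.67
```

Width 33.6 mm, so the knob is held. I lift it and carry it over.

>>> {"op": "step_arm", "data": {
  "deltas": [
    [[-0.05,0,0,0,0,0],[-0.09,0,0,0,0,0],[-0.1,0,0,0,0,0],[-0.1,0,0,0,0,0],[-0.05,0,0,0,0,0],[-0.02,0,0,0,0,0],[0,0,0,0,0,0]]
  ]
}}

```text
clock: 37.0
tcp_pos: [0.452, -0.0104, 0.1788]
tcp_rot: [[-0.0, 0.988, -0.157], [0.0, -0.157, -0.988], [-1.0, -0.0, -0.0]]
wrist_force: [0.2, -0.1, -2.0]
width: 0.379
```

>>> {"op": "step_arm", "data": {
  "deltas": [
    [[0,0.005,-0.08,0,0,0],[0,0.005,-0.111,0,0,0],[0,0.005,-0.111,0,0,0],[0,0.005,-0.111,0,0,0],[0,0.005,-0.111,0,0,0],[0,0.006,-0.111,0,0,0],[0,0.005,-0.112,0,0,0],[0,0.006,-0.111,-0.001,0,0]]
  ]
}}

```text
clock: 38.0
tcp_pos: [0.5045, 0.2426, 0.1775]
tcp_rot: [[-0.002, 0.988, -0.154], [-0.001, -0.154, -0.988], [-1.0, -0.002, 0.001]]
wrist_force: [0.2, -0.1, -2.5]
width: 0.379
```

>>> {"op": "step_arm", "data": {
  "deltas": [
    [[0,0.006,-0.112,0,0,0],[0,0.005,-0.1,-0.001,0,0],[0,0,-0.042,0,0,0],[0,0,0,0,0,0],[0,0,0,0,0,0],[0,0,0,0,0,0]]
  ]
}}

```text
clock: 38.75
tcp_pos: [0.52, 0.3155, 0.179]
tcp_rot: [[-0.0, 0.988, -0.152], [-0.0, -0.152, -0.988], [-1.0, -0.0, 0.0]]
wrist_force: [0.3, 0.6, -2.3]
width: 0.381
```

Run:
```python
from h import *
s=env.sense();p=s["tcp_pos"];R=s["tcp_rot"];print(p,s["width"],s["wrist_force"],jawyaw(R))
im,d=viewer.get_image("side"); cv2.imwrite("pics/s8.png",cv2.resize(im[180:340,100:300],None,fx=4,fy=3.75))
e=plan(np.array([.5205,.3165,.061]),-8.7,step=.025)
```

```text
[0.51995308 0.31545634 0.17895602] 0.3811446713065316 [ 0.28542375  0.56104902 -2.26159229] -8.731530647984759
[[[0.079,0.0,-0.001,0.0,0,0],[0.079,0.0,-0.001,0.0,0,0],[0.079,0.0,0.0,0.0,0,0],[0.078,0.0,-0.001,0.0,0,0],[0.079,0.001,0.0,0.0,0,0]]]
end [0.5205 0.3164 0.0609] -8.73
```

View pics/s8.png

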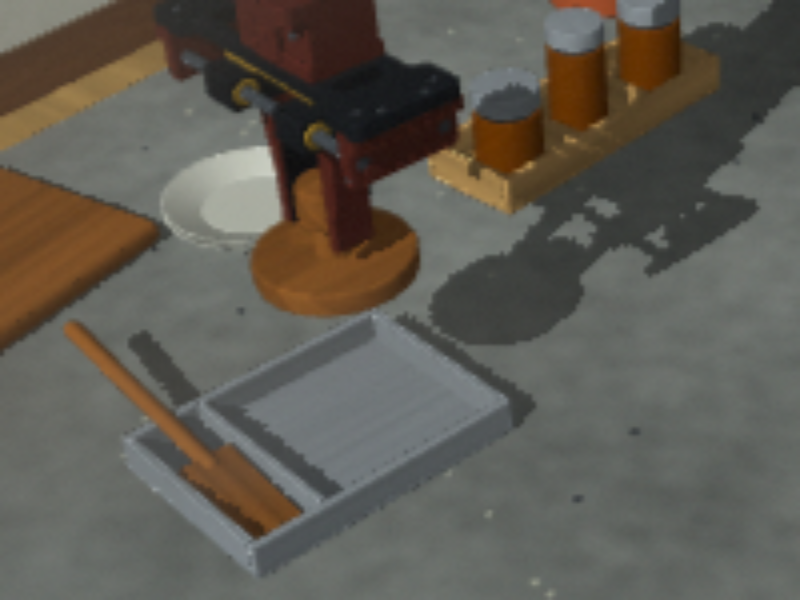

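The disc is held level at crop px (335,260). I lower it to just above the rim and check again.

>>> {"op": "step_arm", "data": {
  "deltas": [
    [[0.06,0,-0.001,0,0,0],[0.079,0,-0.001,0,0,0],[0.079,0,0,0,0,0],[0.06,0,0,0,0,0],[0.02,0,0,0,0,0],[0,0,0,0,0,0],[0,0,0,0,0,0],[0,0,0,0,0,0]]
  ]
}}

```text
clock: 39.8
tcp_pos: [0.5208, 0.3174, 0.0904]
tcp_rot: [[0.001, 0.989, -0.151], [0.001, -0.151, -0.989], [-1.0, 0.001, -0.001]]
wrist_force: [-0.3, 0.0, -1.9]
width: 0.379
```

Run:
```python
from h import *
s=env.sense();p=s["tcp_pos"];print(p,s["width"],s["wrist_force"])
im,d=viewer.get_image("side"); cv2.imwrite("pics/s9.png",cv2.resize(im[240:340,110:250],None,fx=5,fy=5))
```

```text
[0.52080381 0.31738094 0.09044724] 0.37917589773444144 [-0.34351519  0.03128455 -1.9131843 ]
```

View pics/s9.png

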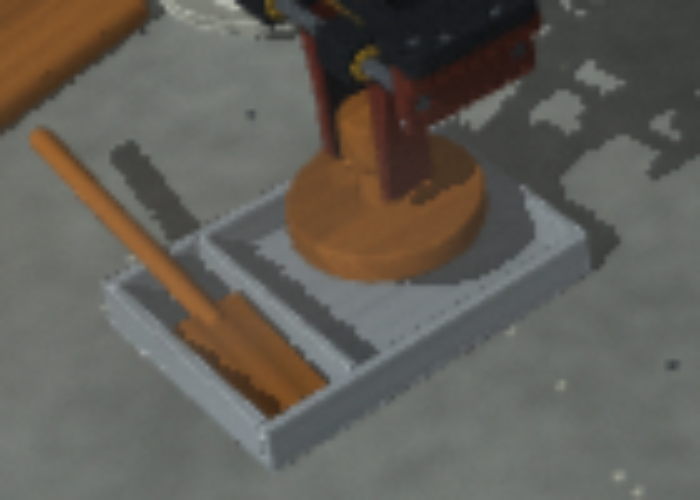

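Run:
```python
from h import *
f=lambda u,v,z: ray("side",110+u/5-.4,240+v/5-.4,z)[:2]
# outer rim corners at z=.025 : near-left(spatula,-x), far etc.
c=np.array([f(*q,.025) for q in((107,288),(418,115),(590,230),(268,430))]); print(c.round(4), c.mean(0))
print([np.linalg.norm(c[i]-c[(i+1)%4]).round(4) for i in range(4)])
Y=(c[0]-c[1])+(c[3]-c[2]);Y/=np.linalg.norm(Y); print("lane",c.mean(0)-.0225*Y, Y)
X=np.array([Y[1],-Y[0]])
# disc from side colour/depth now
im,d=viewer.get_image("side");P=cloud("side",d)
s=env.sense();p=s["tcp_pos"];zb=p[2]-.056; print(p)
m=(P[...,2]>zb+.003)&(P[...,2]<zb+.014)&(np.hypot(P[...,0]-.52,P[...,1]-.317)<.06)
from scipy.optimize import least_squares
t=P[m][:,:2];r=least_squares(lambda q:np.hypot(*(t-q).T)-.045,[.52,.317],loss="soft_l1",f_scale=.001);print("disc",len(t),r.x)
# lane walls by side depth: rim points
for nm,d_,n in(("side",d,P),("top",None,cloud("top",np.load("pics/top0.npy")))):
    q=n[(n[...,2]>.021)&(n[...,2]<.027)&(np.hypot(n[...,0]-.525,n[...,1]-.339)<.12)][:,:2]
    o=np.array([.5237,.3387]); a=(q-o)@X; b=(q-o)@Y
    sel=b<.03
    print(nm,len(q),"x wall + ",np.median(a[sel&(a>.05)]).round(4),"x wall -",np.median(a[sel&(a<-.05)]).round(4),"y wall-",np.median(b[(b<-.075)&(abs(a)<.05)]).round(4),"div",np.median(b[(b>.03)&(b<.05)&(abs(a)<.05)]).round(4))
```

```text
[[0.5961 0.4176]
 [0.5711 0.2482]
 [0.4482 0.2625]
 [0.4737 0.435 ]] [0.52230703 0.34080641]
[np.float64(0.1713), np.float64(0.1237), np.float64(0.1744), np.float64(0.1236)]
lane [0.51901767 0.31854816] [0.14619381 0.98925597]
[0.52066409 0.31727916 0.09025645]
disc 198 [0.52108207 0.31669694]
side 692 x wall +  0.0625 x wall - -0.0621 y wall- -0.0818 div 0.042
top 740 x wall +  0.0609 x wall - -0.0622 y wall- -0.084 div 0.0398
```

The disc is at (0.521,0.317) and the lane centre at (0.520,0.318), so it is centred. I lower it.

>>> {"op": "step_arm", "data": {
  "deltas": [
    [[0.03,0,0,0,0,0],[0.03,0,0,0,0,0],[0.02,0,0,0,0,0],[0.01,0,0,0,0,0],[0,0,0,0,0,0],[0,0,0,0,0,0],[0,0,0,0,0,0]]
  ]
}}

```text
clock: 40.78
tcp_pos: [0.5205, 0.3172, 0.0629]
tcp_rot: [[0.001, 0.989, -0.151], [0.0, -0.151, -0.989], [-1.0, 0.0, -0.0]]
wrist_force: [0.9, 0.3, -2.5]
width: 0.383
```

>>> {"op": "step_arm", "data": {
  "deltas": [
    [[0.005,0,0,0,0,0],[0,0,0,0,0,0],[0,0,0,0,0,0],[0,0,0,0,0,0]]
  ]
}}

```text
clock: 41.28
tcp_pos: [0.5203, 0.3171, 0.0611]
tcp_rot: [[0.0, 0.989, -0.151], [0.0, -0.151, -0.989], [-1.0, 0.0, -0.0]]
wrist_force: [-0.2, -0.4, -2.7]
width: 0.383
```

>>> {"op": "step_arm", "data": {
  "deltas": [
    [[0.003,0,0,0,0,0],[0,0,0,0,0,0],[0,0,0,0,0,0],[0,0,0,0,0,0]]
  ]
}}

```text
clock: 41.78
tcp_pos: [0.5203, 0.3171, 0.061]
tcp_rot: [[0.0, 0.989, -0.151], [0.0, -0.151, -0.989], [-1.0, 0.0, -0.0]]
wrist_force: [-2.0, -1.1, 5.5]
width: 0.386
```

It has landed. I release, retreat, and move clear for the final check.

>>> {"op": "step_arm", "data": {
  "deltas": [
    [[0,0,0,0,0,0],[0,0,0,0,0,0],[0,0,0,0,0,0],[0,0,0,0,0,0],[0,0,0,0,0,0]]
  ],
  "hand": 0
}}

```text
clock: 42.4
tcp_pos: [0.5203, 0.3171, 0.0602]
tcp_rot: [[-0.0, 0.989, -0.151], [0.0, -0.151, -0.989], [-1.0, -0.0, -0.0]]
wrist_force: [0.6, -0.2, -0.2]
width: 0.911
```

>>> {"op": "step_arm", "data": {
  "deltas": [
    [[-0.05,0,0,0,0,0],[-0.12,0,0,0,0,0],[-0.15,0,0,0,0,0],[-0.15,0,0,0,0,0],[-0.1,0,0,0,0,0],[0,-0.15,0,0,0,0],[0,-0.1,0.1,0,0,0],[0,0,0.15,0,0,0]]
  ]
}}

```text
clock: 43.4
tcp_pos: [0.4326, 0.2545, 0.2323]
tcp_rot: [[0.0, 0.989, -0.148], [0.001, -0.148, -0.989], [-1.0, 0.0, -0.001]]
wrist_force: [1.0, -0.5, 0.7]
width: 0.997
```

>>> {"op": "step_arm", "data": {
  "deltas": [
    [[0,0,0.15,0,0,0],[0,0,0.15,0,0,0],[0,0,0.15,0,0,0],[0,0,0.15,0,0,0],[0,0,0,0,0,0],[0,0,0,0,0,0],[0,0,0,0,0,0],[0,0,0,0,0,0]]
  ]
}}

```text
clock: 44.4
tcp_pos: [0.4078, 0.0772, 0.2312]
tcp_rot: [[0.0, 0.989, -0.149], [0.0, -0.149, -0.989], [-1.0, 0.0, -0.0]]
wrist_force: [0.9, 0.2, -0.6]
width: 1.004
```

Run:
```python
from h import *
for n in("top","side"):
    im,d=viewer.get_image(n); cv2.imwrite(f"pics/{n}_end.png",im)
    P=cloud(n,d)
    if n=="top":
        for nm,(u0,u1,v0,v1) in dict(sauc=(160,215,105,156),rackjar=(292,318,150,182),tall=(262,284,148,180),squat=(232,256,148,180)).items():
            p=P[v0:v1,u0:u1].reshape(-1,3); q=p[p[:,2]>.008]; t=q[q[:,2]>np.nanpercentile(q[:,2],98)-0.006]
            print(nm,((t.max(0)+t.min(0))/2).round(4),(t.max(0)-t.min(0)).round(4))
print(env.sense()["tcp_pos"],env.sense()["width"])
```

```text
sauc [0.7388 0.2034 0.0229] [0.1289 0.13   0.0087]
rackjar [ 0.623  -0.0918  0.0885] [0.0445 0.0432 0.0086]
tall [ 0.6295 -0.0173  0.0983] [0.0414 0.04   0.0079]
squat [0.6328 0.0522 0.0765] [0.0451 0.0457 0.0073]
[0.40767143 0.0770064  0.23111922] 0.9992779346244155
```

View pics/top_end.png

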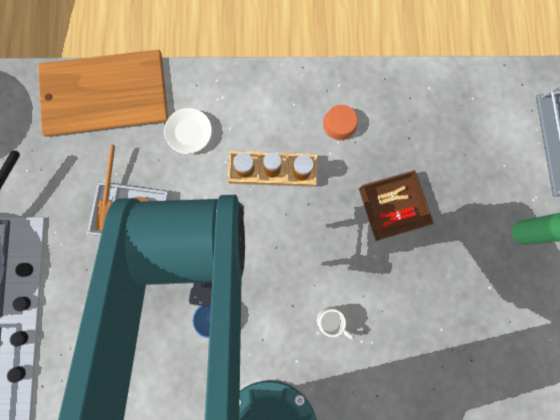

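View pics/side_end.png

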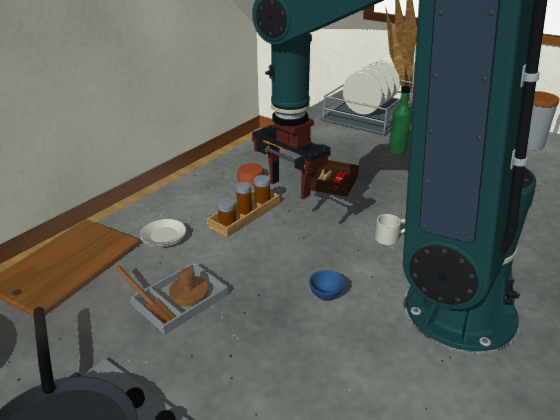

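The final pictures show all three jars upright in the rack and both clips flat in the box. The flattener is knob up in the free lane at side px (187,287), and the saucers and rack jar are unmoved. The robot touches nothing, so I hand in.

Run:
```python
from cell import env,job
print(job.close_job(), env.sense()["clock"])
```

```text
the job is handed in; nothing more can be done
the job is handed in; nothing more can be done
```

The counter is sorted and the job is handed in, with the arm clear of everything at about 44.5 s of the 128 s allowed. I worked in the order asked: tall jar, squat jar, red clip, wooden clip, flattener.

- **Jars:** the tall jar stands in the centre bay and the squat jar in the free end bay. Their lids measured at 98 and 77 mm, which fits jars standing upright on the rack floor. I set each one down until it touched before letting go.
- **Clips:** both lie flat in the box, side by side without overlapping.
- **Flattener:** it sits knob up in the free square lane. Before I lowered it, it was within about 2 mm of the lane centre.
- **Left alone:** the rack jar and the saucers measured within 1 mm of where they started.

No check failed. The two cameras disagreed by up to about 3 mm on some positions, and the projected tray corners were off by up to about 3 px in the side view. Both were well inside the clearances. In the final pictures the arm hid most of the tray from the top camera, so the flattener's last check comes from the side view alone.

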